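# Comb the pastel sticks into a tight row with the rake

## Task

Take the marbling rake from the rinse tub and, touching the brittle pastel sticks with its pegs only, gently comb the five scattered sticks into parallel rows: lying flat side by side along the side rail of the board, closed up with no gaps, and every stick's end right up against the end rail. Feel when they close up and never press hard; then lay the rake back across the tub as it was and let go, leaving the paint jars and the brush pot where they stand.

Things in the scene. Friction and masses are not known exactly. Their poses are not given: they have to be found in the camera images.
- board: Plywood squaring board, fixed, 8 mm thick; origin on the table under its middle, z up, x away from the robot (within 0.2 rad). Edges at x = -115, +117, y = -120, +107 mm. Two dark rails stand 18 mm above its top: the end rail, inner face at x = +105 mm, full width; the side rail, inner face at y = +95 mm, full length. They meet in the corner. The other two edges are open, no lip.
- tub: White plastic rinse tub, fixed, open on top, 110 mm along its x by 148 mm along its y, 55 mm high, walls 4 mm (inside 102 by 140 mm); origin on the table under its middle, z up.
- rake: Wooden marbling rake, about 0.13 kg: a bar 24 (x) by 176 (y) by 26 mm (z), origin at its middle. Eight round pegs 8 mm thick, 35 mm long, point down from it in one row along y, 16 mm apart (y = -56 to +56 mm), tips at z = -48 mm. It starts laid across the tub, the bar's ends on the rim (origin 68 mm above the table), pegs hanging inside; grip it across the bar's 24 mm from above.
- stick1: The crimson hard pastel stick, brittle, loose, square in section, 110 mm long along its x; origin at its centre, about 14 to 35 g. The five lie askew on the board. They are worn to unlike, unmeasured thicknesses of 9 to 14 mm, so where the row closes is not known: the push on the rake, under 2 N while the sticks slide, then rises suddenly. 8 N on a stick would snap it.
- stick2: The orange hard pastel stick, brittle, loose, square in section, 110 mm long along its x; origin at its centre, about 14 to 35 g. The five lie askew on the board. They are worn to unlike, unmeasured thicknesses of 9 to 14 mm, so where the row closes is not known: the push on the rake, under 2 N while the sticks slide, then rises suddenly. 8 N on a stick would snap it.
- stick3: The blue hard pastel stick, brittle, loose, square in section, 110 mm long along its x; origin at its centre, about 14 to 35 g. The five lie askew on the board. They are worn to unlike, unmeasured thicknesses of 9 to 14 mm, so where the row closes is not known: the push on the rake, under 2 N while the sticks slide, then rises suddenly. 8 N on a stick would snap it.
- stick4: The violet hard pastel stick, brittle, loose, square in section, 110 mm long along its x; origin at its centre, about 14 to 35 g. The five lie askew on the board. They are worn to unlike, unmeasured thicknesses of 9 to 14 mm, so where the row closes is not known: the push on the rake, under 2 N while the sticks slide, then rises suddenly. 8 N on a stick would snap it.
- stick5: The green hard pastel stick, brittle, loose, square in section, 110 mm long along its x; origin at its centre, about 14 to 35 g. The five lie askew on the board. They are worn to unlike, unmeasured thicknesses of 9 to 14 mm, so where the row closes is not known: the push on the rake, under 2 N while the sticks slide, then rises suddenly. 8 N on a stick would snap it.
- jar_red: Loose jar of red paint with a red lid, 48 mm across, 55 mm high; origin under its middle. Not part of the job.
- jar_yellow: Loose jar of yellow paint with a yellow lid, 48 mm across, 55 mm high; origin under its middle. Not part of the job.
- brush_pot: Loose white plastic pot with three brushes standing in it, 64 mm across, 75 mm high (132 mm with the brushes); origin under its middle. Not part of the job.
Mind the look-alikes: they are no part of the job. Leave any green or red look-alike of the tub alone.

How it is judged:
By the outcome, as a careful person would: the job done as asked, in the order asked, and still so for the second after the job is handed in, with the robot touching nothing.
It also fails if it takes over 72 s, if anything falls off the work surface, if the arm or the gripper's body presses on something with over 40 N, if the wrist force passes 120 N, or if a joint passes its speed limit or range.

## Robot

A 6-joint arm with a two-finger parallel gripper is mounted at the origin on the work surface. World frame = base frame: x ahead of the robot, y to its left, z up, the work surface at z = 0. Lengths are in m, angles in rad, forces in N, time in s.
With the tool pointing down it reaches from about 0.325 to 0.875 m from the base axis. Payload 4.4 kg.
Tool frame: the origin (TCP) lies between the finger pads; the fingertips stand 11 mm ahead of it and the grasp point (between the pads) lies 8 mm behind it; z points along the fingers, y is the direction in which the jaws open and shut (so a half turn about z gives the same grasp; the last joint's range is limited). The gripper opens to 85 mm and grips with 20 to 120 N. Pads are 22 mm wide; open, the fingers measure 114 mm over their backs; the gripper's body (76 mm by 85 mm) begins 54 mm behind the grasp point. The pads swing forward as they close: fully open they stand 13 mm farther back than shut.
Start: joints at [-1.5, 0.207, 1.542, -0, 1.393, -0.15], TCP at [0.126, -0.561, 0.242] pointing down, gripper open.
Joint ranges: [-2.73, 2.73], [-0.86, 2.22], [0.23, 2.46], [-1.11, 4.25], [0.08, 2.63], [-2.82, 2.82]. Speed limits (rad/s): [2.79, 2.79, 3.14, 3.14, 3.14, 3.14].

## Interface

Orientations are given as a unit quaternion [w, x, y, z].
In Python, from cell import bot gives the robot as it stands. The module is installed in compiled form; this text tells all that it offers.
- The arm moves only by the tool send_rows, never from a script. Its argument "deltas" is a list that holds one entry, the list of rows, each a list of 7 numbers: the finger opening in mm, from 0 to 85.4, then the shift along the world's x, y, z in mm, then the turn, a rotation vector about the world's x, y, z in degrees. In form: [[[jaw, tx, ty, tz, rx, ry, rz], ...]]. A call has 1 to 12 rows; each row is the pose to reach, as a shift and turn from the pose measured when the call began; what a row does not reach only later rows make up. A row lasts 1/12 s, in which the tool goes at most 41.7 mm and 7.16 degrees, less where a joint would pass 70% of its speed; a pose out of reach is approached as far as the arm can. A call with a gripper value outside its range is refused whole. The fingers move at their own pace and stop on an object; "force" is the grip in N (left out, the last holds). Time passes only in rows, so rows that repeat a pose let the fingers close. It gives the time, the measured TCP pose, the force and the opening at its end, in the units of the state.
- bot.state(): the state, without advancing time (a new reading comes with each control period).
- bot.get_image(name): name is "scene" or "side" or "wrist"; returns a dict with "color" (384x512x3 uint8, blue, green, red), "z_map" (384x512 float32, m along the optical axis (not along the pixel's ray), 0 where there is no reading), "K" (3x3 intrinsics, pixels), "R" (3x3) and "t" (3): a world point X has camera coordinates R X + t; the wrist camera has in their place "T_tool_cam" (4x4, takes a point from camera to tool coordinates, whose origin is the TCP and whose axes are the flange's). Camera axes: x right, y down, z forward; pixel columns grow to the right and rows downward; lengths in m; the calibration is good to about 2 mm. A picture is of the moment at which its call begins: read the wrist's pose just before it.
- bot.sign_off(): hands the job in, once; it reports no verdict.
The state is a dict: "time_s": time; "joints": joint angles; "qd": joint speeds; "effort": joint torques, N m; "eef_pos": TCP position; "tcp_rot": TCP orientation; "wrist_force": force on the tool from outside, world axes, zero at the start; "ft_torque": the same for the moment, N m; "opening": finger opening in m.
Only numpy, scipy, OpenCV 4.12 (cv2) and the standard library are available. Lean on these libraries where they do the work, as an engineer would, in place of code of your own. Each camera call takes 0.05 s, during which the arm holds its last target.

## Working session

There is one attempt and no reset: what is moved stays moved. The work goes in short steps, Python scripts to look and compute and a tool call to move; the robot and the scene stay as the last step left them, time stands still between calls to the robot, and variables do not carry over. Pictures are saved under pics/ and viewed, and the job is handed in when it is done.

Besides the shell and the picture viewer there is one more tool, called after "Request:" as name(argument=value, ...), one argument or row to a line, values as JSON. send_rows: Moves the arm, as the interface text tells. Its arguments: {"type":"object","properties":{"deltas":{"type":"array"},"force":{"type":"number"}},"required":["deltas"]}

```bash
mkdir -p pics; ls; cat > h.py <<'E'
import numpy as np, cv2
from cell import bot
def snap(n,fn=None):
    im=bot.get_image(n)
    if fn: cv2.imwrite('pics/'+fn,im['color'])
    return im
def w(im,u,v,z=None):
    """pixel->world; z given: intersect plane at height z"""
    K,R,t=im['K'],im['R'],im['t']
    d=np.array([(u-K[0,2])/K[0,0],(v-K[1,2])/K[1,1],1.])
    c=-R.T@t; r=R.T@d
    if z is None:
        s=im['z_map'][int(round(v)),int(round(u))]
    else: s=(z-c[2])/r[2]
    return c+s*r
def p(im,X):
    q=im['K']@(im['R']@np.array(X)+im['t']); return q[:2]/q[2]
E
python3 - <<'E'
from h import *
s=bot.state(); print(s)
for n in ['scene','side']:
    im=snap(n,n+'0.png'); print(n,im['K'],-im['R'].T@im['t'],im['R'])
    np.savez(n+'0.npz',**im)
im=snap('wrist','wrist0.png');print(im['T_tool_cam'],im['K'])
E
```

```text
pics
{'time_s': 0.0, 'joints': array([-1.49952963e+00,  2.07426816e-01,  1.54299305e+00, -1.12800677e-05,
        1.39347405e+00, -1.50488889e-01]), 'qd': array([-0.00080325,  0.00068923, -0.00011537,  0.00021078, -0.001011  ,
        0.00132237]), 'effort': array([ 4.54986102e-04, -3.83027029e+01, -2.91600555e+01, -3.32335803e-04,
        1.04618873e-02, -6.73540210e-07]), 'eef_pos': array([ 0.12640539, -0.56017317,  0.24110331]), 'tcp_rot': array([-1.14994764e-03,  9.93858584e-01,  1.10651667e-01,  4.00197224e-05]), 'wrist_force': array([-0.03679056, -0.16363171, -0.06410308]), 'ft_torque': array([-0.01744332, -0.01679391, -0.02989552]), 'opening': 0.0851963952818832}
scene [[438.90680422   0.         253.48702113]
 [  0.         438.90680422 192.75848382]
 [  0.           0.           1.        ]] [ 1.03202671 -0.72443659  0.8062254 ] [[ 0.86258194  0.50546678  0.02134803]
 [ 0.31210358 -0.49844787 -0.80878988]
 [-0.39817554  0.70431034 -0.58771013]]
side [[395.72212718   0.         262.12058367]
 [  0.         395.72212718 194.37492362]
 [  0.           0.           1.        ]] [0.42400012 0.99590734 0.94893303] [[-0.99155076 -0.12967194  0.00350452]
 [-0.09618808  0.71684968 -0.69056092]
 [ 0.08703416 -0.6850633  -0.72326574]]
[[-4.51055242e-04 -9.52840092e-01 -3.03472495e-01  7.71201769e-02]
 [ 9.99999846e-01 -5.27619850e-04  1.70302661e-04 -4.40850159e-04]
 [-3.22389315e-04 -3.03472372e-01  9.52840184e-01 -1.31447767e-01]
 [ 0.00000000e+00  0.00000000e+00  0.00000000e+00  1.00000000e+00]] [[315.53357763   0.         255.84998635]
 [  0.         315.53357763 195.57480028]
 [  0.           0.           1.        ]]
```

View pics/scene0.png

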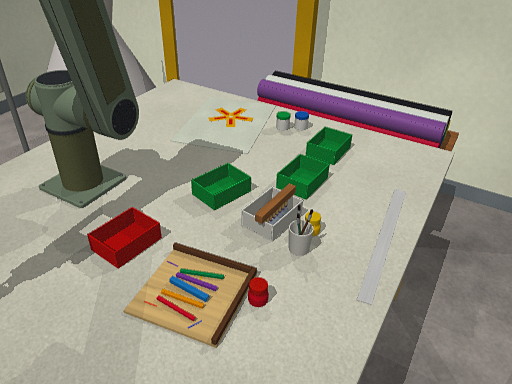

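View pics/side0.png

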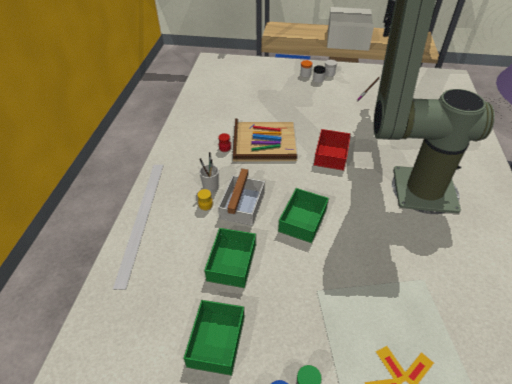

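The white tub with the wooden rake is at scene (272,212). Look-alikes are the green tubs at (221,186), (303,175) and (329,146) and the red tub at (125,236). Only the white one holds a rake, so I choose that one. The board is at (195,295). I'll check both in close crops.

```bash
python3 - <<'E'
import numpy as np, cv2
a=cv2.imread('pics/scene0.png'); b=cv2.imread('pics/side0.png')
cv2.imwrite('pics/c1.png',cv2.resize(a[235:355,115:275],None,fx=5,fy=5,interpolation=cv2.INTER_CUBIC))
cv2.imwrite('pics/c2.png',cv2.resize(a[170:260,230:340],None,fx=6,fy=6,interpolation=cv2.INTER_CUBIC))
cv2.imwrite('pics/c3.png',cv2.resize(b[110:230,190:310],None,fx=5,fy=5,interpolation=cv2.INTER_CUBIC))
E
```

```text
(no output)
```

View pics/c1.png

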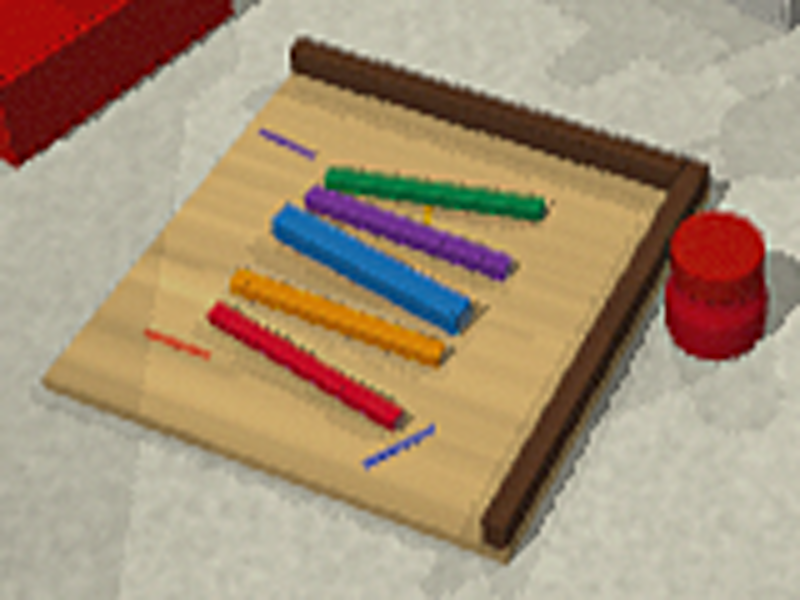

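View pics/c2.png

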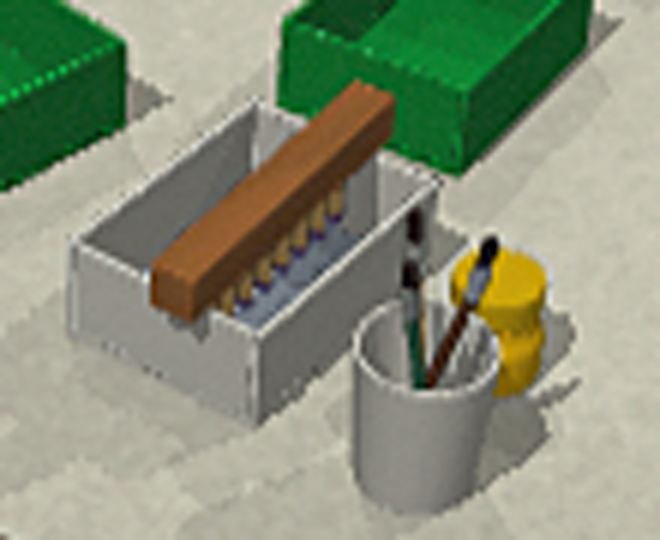

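View pics/c3.png

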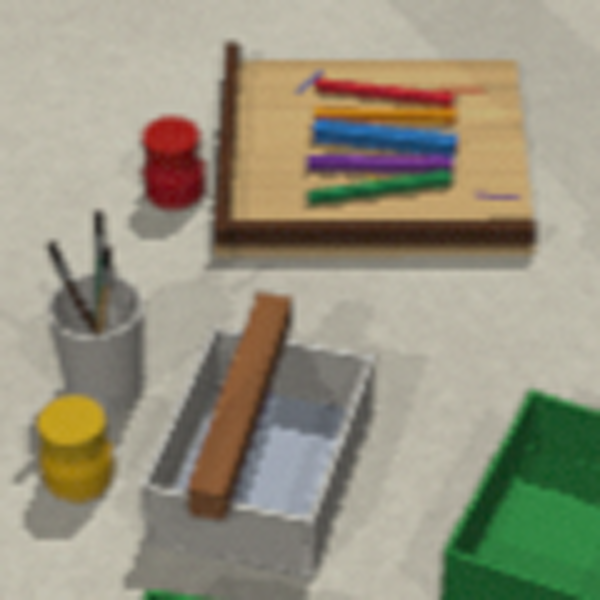

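```bash
cat > m.py <<'E'
from h import *
S=dict(np.load('scene0.npz')); D=dict(np.load('side0.npz'))
c1=lambda im,x,y,z: w(im,(x+.5)/5-.5+115,(y+.5)/5-.5+235,z)
c2=lambda im,x,y,z: w(im,(x+.5)/6-.5+230,(y+.5)/6-.5+170,z)
c3=lambda im,x,y,z: w(im,(x+.5)/5-.5+190,(y+.5)/5-.5+110,z)
E
python3 - <<'E'
from m import *
np.set_printoptions(precision=4,suppress=True)
print('board scene (-115,-120),(117,-120),(117,107)top,(-115,107)top')
P=[c1(S,45,380,.008),c1(S,508,552,.008),c1(S,708,163,.026),c1(S,297,38,.026)]
print(np.array(P))
print('board side: rail (117,-120)top,(117,107)top,(-115,107)top')
Q=[c3(D,232,45,.026),c3(D,215,228,.026),c3(D,535,228,.026),c3(D,518,60,.008)]
print(np.array(Q))
def fit(M,W):
    M=np.array(M);W=np.array(W)[:,:2]
    a=M-M.mean(0);b=W-W.mean(0)
    th=np.arctan2((a[:,0]*b[:,1]-a[:,1]*b[:,0]).sum(),(a*b).sum())
    R=np.array([[np.cos(th),-np.sin(th)],[np.sin(th),np.cos(th)]])
    t=W.mean(0)-R@M.mean(0); print('th',th,'t',t,'res mm',((W-(M@R.T+t))*1e3).round(1).tolist()); return th,t
fit([[-.115,-.12],[.117,-.12],[.117,.107],[-.115,.107]],P)
fit([[.117,-.12],[.117,.107],[-.115,.107],[-.115,-.12]],Q)
print('rake top corners side z .081')
R=[c3(D,258,295,.081),c3(D,290,300,.081),c3(D,222,495,.081),c3(D,192,488,.081)]
print(np.array(R))
R2=[c2(S,153,268,.081),c2(S,195,282,.081),c2(S,395,100,.081),c2(S,357,80,.081)]
print(np.array(R2))
print('tub top scene'); T=[c2(S,75,240,.055),c2(S,258,330,.055),c2(S,437,182,.055),c2(S,258,100,.055)]
print(np.array(T))
T=[c3(D,218,333,.055),c3(D,374,355,.055),c3(D,312,515,.055),c3(D,150,488,.055)]
print('side',np.array(T))
print('jars',w(S,258,284,.055),'pot rim',c2(S,427,335,.075),c2(S,500,265,.055),c3(D,97,305,.075),c3(D,72,420,.055),c3(D,172,138,.055))
E
```

```text
board scene (-115,-120),(117,-120),(117,107)top,(-115,107)top
[[ 0.4715 -0.3103  0.008 ]
 [ 0.6988 -0.2763  0.008 ]
 [ 0.6661 -0.0539  0.026 ]
 [ 0.4386 -0.0883  0.026 ]]
board side: rail (117,-120)top,(117,107)top,(-115,107)top
[[ 0.6908 -0.2743  0.026 ]
 [ 0.6642 -0.0555  0.026 ]
 [ 0.4383 -0.086   0.026 ]
 [ 0.4664 -0.3099  0.008 ]]
th 0.14791086708159343 t [ 0.5668 -0.1759] res mm [[0.7, 1.3], [-1.4, 1.0], [-0.7, -1.0], [1.3, -1.3]]
th 0.1343583999705996 t [ 0.5631 -0.1751] res mm [[-4.3, 4.0], [-0.5, -2.1], [3.6, -1.5], [1.2, -0.4]]
rake top corners side z .081
[[0.6104 0.0686 0.081 ]
 [0.5892 0.0705 0.081 ]
 [0.6027 0.2419 0.081 ]
 [0.6211 0.2389 0.081 ]]
[[0.5929 0.0638 0.081 ]
 [0.6134 0.0651 0.081 ]
 [0.627  0.2363 0.081 ]
 [0.6039 0.2417 0.081 ]]
tub top scene
[[0.5363 0.0908 0.055 ]
 [0.6386 0.0789 0.055 ]
 [0.6593 0.2201 0.055 ]
 [0.5546 0.2345 0.055 ]]
side [[0.6358 0.0804 0.055 ]
 [0.5323 0.0872 0.055 ]
 [0.5518 0.228  0.055 ]
 [0.6522 0.2196 0.055 ]]
jars [ 0.7095 -0.1221  0.055 ] pot rim [0.7125 0.0929 0.075 ] [0.711  0.1779 0.055 ] [0.7134 0.0855 0.075 ] [0.7121 0.17   0.055 ] [ 0.7055 -0.1163  0.055 ]
```

Request:
send_rows(
  deltas=[
    [[85,28,26,0,0,0,0],[85,56,51,0,0,0,0],[85,84,77,0,0,0,0],[85,112,102,0,0,0,0],[85,140,128,0,0,0,0],[85,168,153,0,0,0,0],[85,196,179,0,0,0,0],[85,224,204,0,0,0,0],[85,252,230,0,0,0,0],[85,280,255,0,0,0,0],[85,308,281,0,0,0,0],[70,336,306,0,0,0,0]],
  ],
)

```text
time_s: 1.15
eef_pos: [0.4634, -0.2525, 0.2411]
tcp_rot: [-0.001, 0.994, 0.111, -0.0]
wrist_force: [0.2, -1.3, 0.5]
opening: 0.0749
```

Request:
send_rows(
  deltas=[
    [[60,30,25,0,0,0,0],[50,60,50,0,0,0,0],[50,85,70,0,0,0,0],[50,85,70,0,0,0,0]],
  ],
)

```text
time_s: 1.48
eef_pos: [0.5519, -0.1783, 0.2407]
tcp_rot: [-0.002, 0.994, 0.114, 0.001]
wrist_force: [-0.1, -0.3, 0.0]
opening: 0.0498
```

```bash
cat >> h.py <<'E'
from scipy.spatial.transform import Rotation as Ro
def wr(fn):
    s=bot.state(); im=bot.get_image('wrist'); cv2.imwrite('pics/'+fn,im['color'])
    q=s['tcp_rot']; T=np.eye(4); T[:3,:3]=Ro.from_quat([q[1],q[2],q[3],q[0]]).as_matrix(); T[:3,3]=s['eef_pos']
    W=T@im['T_tool_cam']; im['R']=W[:3,:3].T; im['t']=-im['R']@W[:3,3]
    np.savez(fn[:-4]+'.npz',**im); print(s['time_s'],s['eef_pos'],s['wrist_force']); return im
E
python3 -c "
from h import *
wr('w1.png')
cv2.imwrite('pics/w1b.png',cv2.resize(cv2.imread('pics/w1.png'),(800,600),interpolation=cv2.INTER_CUBIC))"
```

```text
1.4833 [ 0.5518789  -0.17831954  0.24074922] [-0.07051292 -0.3272183   0.00119994]
```

View pics/w1b.png

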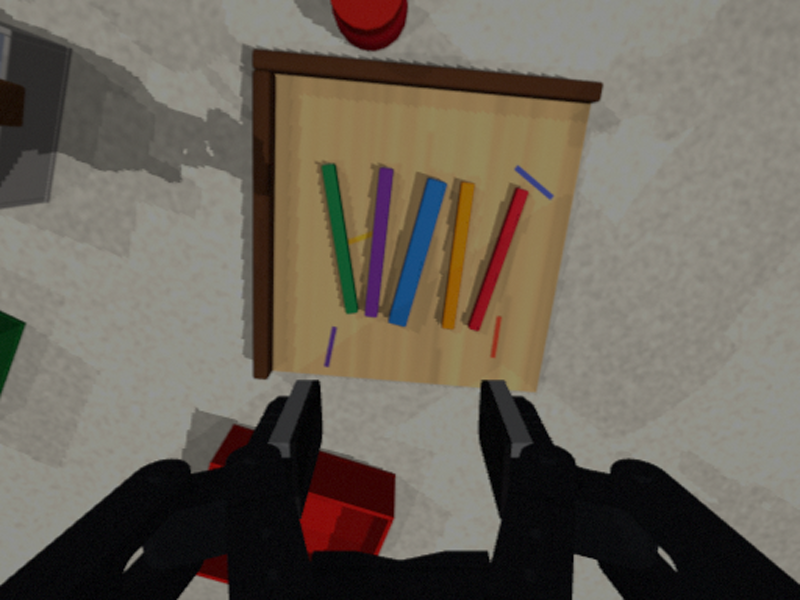

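The wrist view shows the five sticks from (340,240) to (497,258), the rails' corner at (265,60), and the red jar at (370,20) behind the end rail.

```bash
cat > bd.py <<'E'
from h import *
def fit(M,W):
    M=np.array(M);W=np.array(W)[:,:2]
    a=M-M.mean(0);b=W-W.mean(0)
    th=np.arctan2((a[:,0]*b[:,1]-a[:,1]*b[:,0]).sum(),(a*b).sum())
    R=np.array([[np.cos(th),-np.sin(th)],[np.sin(th),np.cos(th)]])
    t=W.mean(0)-R@M.mean(0); print('th',th,'t',t,'res mm',((W-(M@R.T+t))*1e3).round(1).tolist()); return th,t
def tob(X,th,t):
    d=np.asarray(X)[...,:2]-t; c,s=np.cos(th),np.sin(th)
    return np.stack([d[...,0]*c+d[...,1]*s,-d[...,0]*s+d[...,1]*c],-1)*1e3
def sticks(im,th,t,show=True):
    hsv=cv2.cvtColor(im['color'],cv2.COLOR_BGR2HSV); out={}
    # board mask by world region
    H,Wd=hsv.shape[:2]; uu,vv=np.meshgrid(np.arange(Wd),np.arange(H))
    K,R,tt=im['K'],im['R'],im['t']; c=-R.T@tt
    d=np.stack([(uu-K[0,2])/K[0,0],(vv-K[1,2])/K[1,1],np.ones_like(uu)],-1)@R
    X=c+d*((.019-c[2])/d[...,2])[...,None]; B=tob(X,th,t)
    ok=(B[...,0]>-113)&(B[...,0]<112)&(B[...,1]>-118)&(B[...,1]<99)
    for n,lo,hi in [('green',60,90),('violet',125,150),('blue',100,118),('orange',13,19),('red',170,180)]:
        m=(hsv[...,0]>=lo)&(hsv[...,0]<=hi)&(hsv[...,1]>(190 if n=='orange' else 120))&(hsv[...,2]>40)&ok
        if n=='red': m|=(hsv[...,0]<=3)&(hsv[...,1]>120)&ok&(hsv[...,2]>40)
        k,l,st,_=cv2.connectedComponentsWithStats(m.astype(np.uint8))
        if k<2: print(n,'none');continue
        i=1+np.argmax(st[1:,4]); ys,xs=np.where(l==i)
        Y=(B[ys,xs]).astype(np.float32); (cx,cy),(a,b),an=cv2.minAreaRect(Y)
        mu=Y.mean(0); e,v=np.linalg.eigh(np.cov((Y-mu).T)); ax=v[:,1]*np.sign(v[0,1])
        out[n]=(mu,np.degrees(np.arctan2(ax[1],ax[0])))
        print(n,len(xs),'c',np.round(mu,1),'ang',round(out[n][1],1),'LxW',round(max(a,b),1),round(min(a,b),1),'W2',round(np.sqrt(12*e[0]),1),'u',Y[:,0].min().round(1),Y[:,0].max().round(1),'v',Y[:,1].min().round(1),Y[:,1].max().round(1))
    return out
E
python3 - <<'E'
from bd import *
im=dict(np.load('w1.npz'))
f=lambda x,y,z: w(im,(x+.5)/1.5625-.5,(y+.5)/1.5625-.5,z)
th,t=fit([[.117,.107],[.117,-.12],[-.115,.107],[-.115,-.12],[.105,-.12],[.105,.095]],[f(253,50,.026),f(602,83,.026),f(253,378,.026),f(538,391,.008),f(600,101,.026),f(273,71,.026)])
sticks(im,th,t)
E
```

```text
th 0.1422964707704271 t [ 0.56463698 -0.17686949] res mm [[-0.9, -1.1], [-1.5, 1.8], [1.5, 0.3], [0.9, -0.3], [-0.1, 1.0], [0.1, -1.7]]
green 766 c [-0.1 46.2] ang 12.0 LxW 107.6 9.0 W2 9.1 u -55.3 50.4 v 31.0 60.8
violet 748 c [-0.9 18.4] ang -1.9 LxW 108.3 8.9 W2 8.9 u -57.5 50.7 v 12.6 24.4
blue 1140 c [-5.7 -9.9] ang -10.3 LxW 109.9 13.6 W2 13.6 u -62.9 46.7 v -25.5 6.0
orange 551 c [-15.7 -38.7] ang 0.6 LxW 108.7 9.5 W2 9.0 u -62.3 46.6 v -45.2 -34.1
red 749 c [ -5.7 -69.1] ang -11.2 LxW 108.5 9.2 W2 9.1 u -61.9 45.6 v -83.0 -54.7
```

Request:
send_rows(
  deltas=[
    [[50,5,30,-5,0,0,7],[50,10,60,-10,0,0,14],[50,15,90,-15,0,0,21],[50,20,120,-20,0,0,28],[50,25,150,-25,0,0,35],[50,30,180,-30,0,0,42],[50,35,210,-35,0,0,49],[50,40,240,-40,0,0,56],[50,45,270,-45,0,0,63],[50,50,300,-45,0,0,69],[50,55,331,-45,0,0,73],[50,55,331,-45,0,0,73]],
  ],
)

```text
time_s: 2.53
eef_pos: [0.6046, 0.1547, 0.1951]
tcp_rot: [-0.002, 0.729, 0.684, -0.0]
wrist_force: [0.4, -0.0, 0.4]
opening: 0.05
```

```bash
python3 -c "
from h import *
print(bot.state()['tcp_rot'],bot.state()['joints'])
wr('w2.png')
cv2.imwrite('pics/w2b.png',cv2.resize(cv2.imread('pics/w2.png'),(800,600),interpolation=cv2.INTER_CUBIC))"
```

```text
[-1.88275184e-03  7.29479092e-01  6.84000420e-01 -3.66596175e-04] [0.11060904 0.34959418 1.4609391  0.00264896 1.33390379 0.17431148]
2.5333 [0.60456765 0.1546649  0.19514275] [ 0.37881014 -0.00306107  0.35728397]
```

View pics/w2b.png

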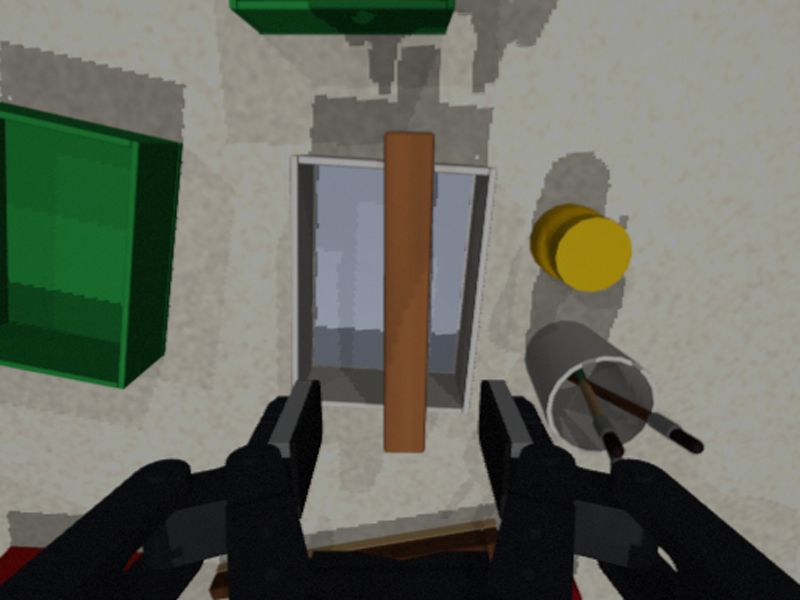

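The wrist view shows the rake bar from (409,132) to (405,452) lying across the white tub. The pot is at (600,400), clear of the fingers.

```bash
python3 - <<'E'
from bd import *
im=dict(np.load('w2.npz'))
f=lambda x,y,z: w(im,(x+.5)/1.5625-.5,(y+.5)/1.5625-.5,z)
P=[f(385,132,.081),f(434,133,.081),f(425,452,.081),f(384,452,.081)]
print(np.array(P)); 
fit([[-.012,.088],[.012,.088],[.012,-.088],[-.012,-.088]],P)
fit([[-.055,.074],[.055,.074],[.055,-.074],[-.055,-.074]],[f(290,156,.055),f(494,169,.055),f(466,411,.055),f(291,402,.055)])
q=bot.state()['tcp_rot'];print(2*np.arctan2(q[2],q[1])-np.pi/2)
E
```

```text
[[0.60200143 0.24066626 0.081     ]
 [0.62497713 0.2387288  0.081     ]
 [0.61215406 0.06543496 0.081     ]
 [0.58854302 0.06691946 0.081     ]]
th -0.0755452909140366 t [0.60691891 0.15293737] res mm [[0.4, -0.9], [-0.5, -1.1], [-0.1, 1.2], [0.2, 0.8]]
th -0.12601275697768916 t [0.59474842 0.15410074] res mm [[0.8, -1.5], [-1.0, -1.3], [-0.7, 1.8], [0.9, 1.0]]
-0.0672968717517628
```

Request:
send_rows(
  deltas=[
    [[50,2,-2,-30,0,0,-0.5],[50,2,-2,-60,0,0,-0.5],[50,2,-2,-90,0,0,-0.5],[50,2,-2,-112,0,0,-0.5],[50,2,-2,-125,0,0,-0.5],[50,2,-2,-133,0,0,-0.5],[50,2,-2,-133,0,0,-0.5]],
  ],
)

```text
time_s: 3.17
eef_pos: [0.6052, 0.1486, 0.0604]
tcp_rot: [-0.002, 0.734, 0.679, -0.003]
wrist_force: [-0.4, 0.5, 0.7]
opening: 0.0501
```

Request:
send_rows(
  deltas=[
    [[20,0,0,0,0,0,0],[15,0,0,0,0,0,0],[15,0,0,0,0,0,0],[15,0,0,0,0,0,0],[15,0,0,0,0,0,0]],
  ],
  force=70,
)

```text
time_s: 3.58
eef_pos: [0.6067, 0.1486, 0.0624]
tcp_rot: [-0.001, 0.734, 0.679, -0.002]
wrist_force: [-0.3, -1.9, 3.9]
opening: 0.0229
```

```bash
python3 -c "
from h import *
s=bot.state();print(s)
q=s['tcp_rot'];print(2*np.arctan2(q[2],q[1])-np.pi/2)"
```

```text
{'time_s': 3.5833, 'joints': array([ 1.02105092e-01,  5.04061151e-01,  1.54570925e+00, -9.60058092e-04,
        1.09536221e+00,  1.80271696e-01]), 'qd': array([ 0.00077077, -0.00085579,  0.00017327, -0.00022215, -0.00011211,
       -0.00114028]), 'effort': array([ 8.41998216e-01, -4.31676292e+01, -2.28547508e+01,  3.39663606e-01,
       -4.11875895e-02, -3.88558628e-02]), 'eef_pos': array([0.60670826, 0.14855377, 0.06235202]), 'tcp_rot': array([-7.22047910e-04,  7.34044904e-01,  6.79098494e-01, -1.67130886e-03]), 'wrist_force': array([-0.31481482, -1.88024725,  3.87078778]), 'ft_torque': array([-0.24940991,  0.0115694 , -0.05725282]), 'opening': 0.022924031324454797}
-0.07772565122124875
```

Request:
send_rows(
  deltas=[
    [[15,0,0,8,0,0,0],[15,0,0,25,0,0,0],[15,0,0,55,0,0,0],[15,0,0,90,0,0,0],[15,0,0,90,0,0,0],[15,0,0,90,0,0,0]],
  ],
)

```text
time_s: 4.08
eef_pos: [0.6088, 0.1491, 0.156]
tcp_rot: [0.001, 0.734, 0.679, 0.001]
wrist_force: [-0.4, -0.5, -1.3]
opening: 0.0231
```

```bash
python3 -c "
from h import *
for i in range(1):
  s=bot.state();print(s['wrist_force'],s['ft_torque'],s['opening'],s['tcp_rot'])
im=wr('w3.png'); snap('side','s3.png')
a=np.vstack([cv2.imread('pics/w3.png')[:, :, :],])
cv2.imwrite('pics/w3b.png',np.hstack([cv2.resize(a,(400,300)),cv2.resize(cv2.imread('pics/s3.png')[90:240,190:390],(400,300))]))
s=bot.state();print(s['eef_pos'],s['wrist_force'],s['ft_torque'])"
```

```text
[-0.42171953 -0.54283585 -1.27828912] [-0.03520167  0.05329281  0.0584488 ] 0.02313811806027684 [0.00123201 0.73392714 0.67922613 0.00113528]
4.0833 [0.60881875 0.14908933 0.15604128] [-0.42171953 -0.54283585 -1.27828912]
[0.60570098 0.14866813 0.15159673] [-0.63450926  0.11977987 -2.16163132] [-0.00231014  0.01071422 -0.00120244]
```

View pics/w3b.png

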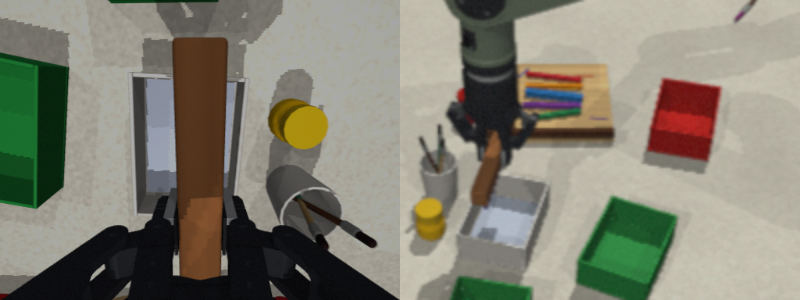

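Request:
send_rows(
  deltas=[
    [[15,-10,-25,20,0,0,0],[15,-20,-60,35,0,0,-7],[15,-25,-98,35,0,0,-14],[15,-30,-136,35,0,0,-21],[15,-33,-174,35,0,0,-28],[15,-35,-212,35,0,0,-35],[15,-37,-250,30,0,0,-42],[15,-37,-288,20,0,0,-49],[15,-37,-326,10,0,0,-56],[15,-37,-364,0,0,0,-63],[15,-37,-400,-15,0,0,-70],[15,-37,-423,-30,0,0,-77]],
  ],
)

```text
time_s: 5.18
eef_pos: [0.5671, -0.2774, 0.119]
tcp_rot: [-0.003, 0.998, 0.07, -0.002]
wrist_force: [0.5, 0.8, -0.9]
opening: 0.0228
```

Request:
send_rows(
  deltas=[
    [[15,0,0,0,0,0,0],[15,0,0,0,0,0,0],[15,0,0,0,0,0,0]],
  ],
)

```text
time_s: 5.43
eef_pos: [0.5658, -0.2761, 0.1169]
tcp_rot: [-0.005, 0.997, 0.071, -0.004]
wrist_force: [0.1, 0.0, -1.4]
opening: 0.0227
```

```bash
cat > st.py <<'E'
from h import *
T0=np.array([.565,-.1767]);TH=.143
def st(du=4.3,dv=0):
    s=bot.state();q=s['tcp_rot'];x=s['eef_pos'];d=x[:2]-T0
    c,n=np.cos(TH),np.sin(TH)
    print('t',s['time_s'],'pos',x.round(4),'ang',round(np.degrees(2*np.arctan2(q[2],q[1])-np.pi/2-TH),2),'TCP uv',((d[0]*c+d[1]*n)*1e3).round(1),((-d[0]*n+d[1]*c)*1e3).round(1),'F',s['wrist_force'].round(2),'open',s['opening'].round(4),
     'Fuv',(s['wrist_force'][0]*c+s['wrist_force'][1]*n).round(2),(-s['wrist_force'][0]*n+s['wrist_force'][1]*c).round(2), 'tilt',q[[0,3]].round(4))
if __name__=='__main__': st()
E
python3 st.py; python3 - <<'E'
from bd import *
im=wr('w4.png'); cv2.imwrite('pics/w4b.png',cv2.resize(im['color'],(800,600),interpolation=cv2.INTER_CUBIC))
E
python3 st.py
```

```text
5.4333 [ 0.56579581 -0.27610732  0.11690402] [ 0.10934562  0.02796643 -1.42862688]Traceback (most recent call last):
  File "st.py", line 8, in <module>
    if __name__=='__main__': st()
                             ~~^^
  File "st.py", line 6, in st
    print('t',s['time_s'],'pos',x.round(4),'ang',round(np.degrees(2*np.arctan2(q[2],q[1])-np.pi/2-TH),2),'TCP uv',((d[0]*c+d[1]*n)*1e3).round(1),((-d[0]*n+d[1]*c)*1e3).round(1),'F',s['wrist_force'].round(2),'open',s['opening'].round(4),
                                                                                                                                                                                                                      ^^^^^^^^^^^^^^^^^^
AttributeError: 'float' object has no attribute 'round'
Traceback (most recent call last):
  File "st.py", line 8, in <module>
    if __name__=='__main__': st()
                             ~~^^
  File "st.py", line 6, in st
    print('t',s['time_s'],'pos',x.round(4),'ang',round(np.degrees(2*np.arctan2(q[2],q[1])-np.pi/2-TH),2),'TCP uv',((d[0]*c+d[1]*n)*1e3).round(1),((-d[0]*n+d[1]*c)*1e3).round(1),'F',s['wrist_force'].round(2),'open',s['opening'].round(4),
                                                                                                                                                                                                                      ^^^^^^^^^^^^^^^^^^
AttributeError: 'float' object has no attribute 'round'
```

View pics/w4b.png

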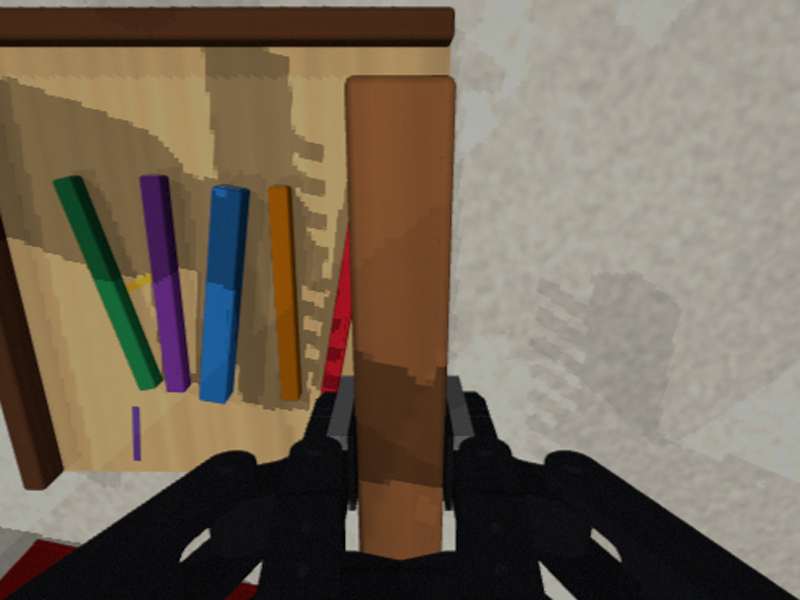

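```bash
cat > st.py <<'E'
from h import *
T0=np.array([.565,-.1767]);TH=.143
def st(want=None):
    s=bot.state();q=s['tcp_rot'];x=s['eef_pos'];d=x[:2]-T0
    c,n=np.cos(TH),np.sin(TH); F=s['wrist_force']
    R=Ro.from_quat([q[1],q[2],q[3],q[0]]).as_matrix()
    y=R[:,1]; ang=np.degrees(np.arctan2(y[1],y[0])-TH)
    tz=R[:,2]; corr=np.degrees(np.cross(tz,[0,0,-1]))
    f=lambda a:np.round(np.array(a,float),2).tolist()
    print('t',f(s['time_s']),'pos mm',f(x*1e3),'ang',f(ang),'TCPuv',f([1e3*(d[0]*c+d[1]*n),1e3*(-d[0]*n+d[1]*c)]),'F',f(F),'Fuv',f([F[0]*c+F[1]*n,-F[0]*n+F[1]*c]),'open',f(s['opening']*1e3),'corr deg',f(corr),'tq',f(s['ft_torque']))
if __name__=='__main__': st()
E
python3 st.py
```

```text
t 5.48 pos mm [566.61, -275.9, 118.03] ang -90.01 TCPuv [-12.54, -98.41] F [1.18, -0.45, -0.96] Fuv [1.1, -0.62] open 22.95 corr deg [-0.41, -0.38, -0.0] tq [0.03, 0.0, -0.01]
```

Request:
send_rows(
  deltas=[
    [[15,0,0,-25,-0.4,-0.4,0],[15,0,0,-45,-0.4,-0.4,0],[15,0,0,-56,-0.4,-0.4,0],[15,0,0,-61,-0.4,-0.4,0],[15,0,0,-64,-0.4,-0.4,0],[15,0,0,-64,-0.4,-0.4,0],[15,0,0,-64,-0.4,-0.4,0]],
  ],
)

```text
time_s: 6.07
eef_pos: [0.5676, -0.2761, 0.0552]
tcp_rot: [0.001, 0.997, 0.072, 0.001]
wrist_force: [-0.5, 0.1, -1.4]
opening: 0.023
```

```bash
python3 st.py
```

```text
t 6.07 pos mm [567.6, -276.13, 55.24] ang -89.98 TCPuv [-11.6, -98.79] F [-0.48, 0.09, -1.44] Fuv [-0.46, 0.16] open 22.96 corr deg [0.05, 0.13, 0.0] tq [0.01, -0.03, 0.03]
```

Request:
send_rows(
  deltas=[
    [[15,-0.6,4,-1,0,0,0],[15,-1.1,7.9,-2,0,0,0],[15,-1.7,11.9,-2,0,0,0],[15,-2.3,15.8,-2,0,0,0],[15,-2.8,19.8,-2,0,0,0],[15,-3.4,23.8,-2,0,0,0],[15,-4,27.7,-2,0,0,0],[15,-4.6,31.7,-2,0,0,0],[15,-5.1,35.6,-2,0,0,0],[15,-5.7,39.6,-2,0,0,0],[15,-6.3,43.5,-2,0,0,0],[15,-6.8,47.5,-2,0,0,0]],
  ],
)

```text
time_s: 7.07
eef_pos: [0.5608, -0.2283, 0.0533]
tcp_rot: [0.001, 0.997, 0.072, 0.001]
wrist_force: [-0.4, 0.3, -2.1]
opening: 0.0227
```

```bash
python3 st.py; python3 - <<'E'
from bd import *
im=snap('scene','a1.png');cv2.imwrite('pics/a1b.png',cv2.resize(im['color'][215:365,95:295],(800,600),interpolation=cv2.INTER_CUBIC))
E
```

```text
t 7.07 pos mm [560.76, -228.28, 53.27] ang -89.97 TCPuv [-11.55, -50.45] F [-0.43, 0.32, -2.1] Fuv [-0.38, 0.38] open 22.69 corr deg [0.06, 0.13, 0.0] tq [-0.08, 0.02, 0.0]
```

View pics/a1b.png

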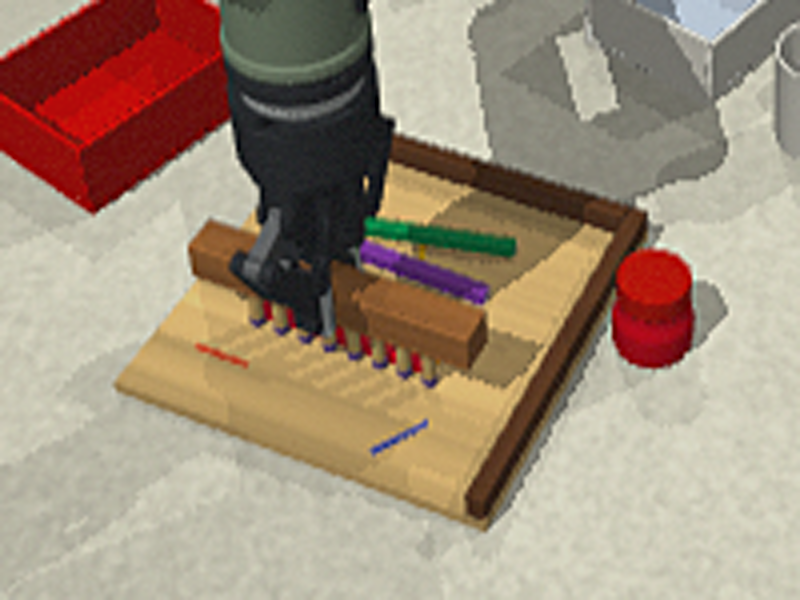

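The red stick (crop 330,330) now lies along the pegs, and the push force is below 1 N. I'll carry on.

Request:
send_rows(
  deltas=[
    [[15,-0.6,4,0,0,0,0],[15,-1.1,7.9,0,0,0,0],[15,-1.7,11.9,0,0,0,0],[15,-2.3,15.8,0,0,0,0],[15,-2.8,19.8,0,0,0,0],[15,-3.4,23.8,0,0,0,0],[15,-4,27.7,0,0,0,0],[15,-4.6,31.7,0,0,0,0],[15,-5.1,35.6,0,0,0,0],[15,-5.7,39.6,0,0,0,0],[15,-6.3,43.5,0,0,0,0],[15,-6.8,47.5,0,0,0,0]],
  ],
)

```text
time_s: 8.12
eef_pos: [0.5537, -0.1795, 0.0531]
tcp_rot: [0.0, 0.997, 0.072, 0.001]
wrist_force: [0.5, -1.4, -2.1]
opening: 0.0226
```

```bash
python3 st.py; python3 - <<'E'
from bd import *
im=wr('w5.png');cv2.imwrite('pics/w5b.png',cv2.resize(im['color'],(800,600),interpolation=cv2.INTER_CUBIC))
sticks(im,.143,np.array([.565,-.1767]))
E
```

```text
t 8.12 pos mm [553.68, -179.52, 53.15] ang -89.95 TCPuv [-11.61, -1.17] F [0.49, -1.37, -2.08] Fuv [0.29, -1.42] open 22.61 corr deg [0.01, 0.09, 0.0] tq [-0.08, -0.05, -0.0]
8.1167 [ 0.55368062 -0.17951648  0.05314973] [ 0.48544418 -1.3678306  -2.07996132]
green 3009 c [ 6.6 51.4] ang 1.9 LxW 105.1 10.6 W2 9.7 u -51.7 53.4 v 45.1 57.9
violet 2593 c [ 7.6 40.4] ang -0.6 LxW 100.4 10.8 W2 9.0 u -48.9 51.4 v 33.9 45.0
blue 3162 c [12.1 29. ] ang -1.4 LxW 82.9 14.5 W2 14.5 u -37.1 45.8 v 21.5 36.0
orange 944 c [17.8 18.7] ang 0.1 LxW 60.3 5.0 W2 4.9 u -13.5 46.8 v 16.1 21.1
red 1 c [-48.2 -72.8] ang nan LxW 0.0 0.0 W2 nan u -48.2 -48.2 v -72.8 -72.8bd.py:26: RuntimeWarning: Degrees of freedom <= 0 for slice
  mu=Y.mean(0); e,v=np.linalg.eigh(np.cov((Y-mu).T)); ax=v[:,1]*np.sign(v[0,1])
  c *= np.true_divide(1, fact)
  c *= np.true_divide(1, fact)
```

View pics/w5b.png

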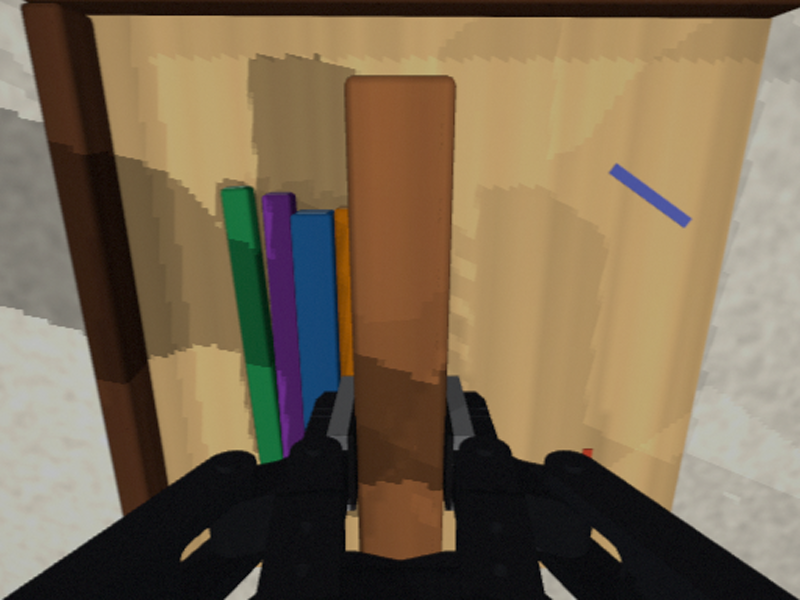

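The pack is collected: green ends at v=58, violet, blue and orange follow, and red sits under the bar. There is about 37 mm to the side rail. I'll push 30 mm more and stop short for the end push.

Request:
send_rows(
  deltas=[
    [[15,-0.4,2.5,0,0,0,0],[15,-0.7,5,0,0,0,0],[15,-1.1,7.5,0,0,0,0],[15,-1.4,10,0,0,0,0],[15,-1.8,12.5,0,0,0,0],[15,-2.2,15,0,0,0,0],[15,-2.5,17.5,0,0,0,0],[15,-2.9,20,0,0,0,0],[15,-3.2,22.5,0,0,0,0],[15,-3.6,25,0,0,0,0],[15,-4,27.5,0,0,0,0],[15,-4.3,29.5,0,0,0,0]],
  ],
)

```text
time_s: 9.17
eef_pos: [0.5491, -0.1489, 0.053]
tcp_rot: [-0.0, 0.997, 0.072, 0.001]
wrist_force: [0.1, -0.3, -2.2]
opening: 0.0231
```

```bash
python3 st.py
```

```text
t 9.17 pos mm [549.11, -148.89, 53.04] ang -89.93 TCPuv [-11.76, 29.79] F [0.08, -0.3, -2.2] Fuv [0.04, -0.31] open 23.1 corr deg [-0.04, 0.07, 0.0] tq [-0.08, -0.01, 0.02]
```

Request:
send_rows(
  deltas=[
    [[15,0.4,-3,0,0,0,0],[15,0.9,-6,0,0,0,0],[15,0.9,-6,20,0,0,0],[15,0,-8,50,0,0,0],[15,-10,-10,60,0,0,7],[15,-20,-10,60,0,0,14],[15,-30,-12,60,0,0,21],[15,-40,-14,60,0,0,28],[15,-50,-15,60,0,0,35],[15,-60,-15,60,0,0,42],[15,-70,-15,60,0,0,49],[15,-77,-15,60,0,0,56]],
  ],
)

```text
time_s: 10.17
eef_pos: [0.4712, -0.1641, 0.113]
tcp_rot: [-0.001, 0.845, 0.534, 0.0]
wrist_force: [-0.2, -0.3, -2.8]
opening: 0.0228
```

Request:
send_rows(
  deltas=[
    [[15,0,0,0,0,0,7],[15,0,0,0,0,0,14],[15,0,0,0,0,0,21],[15,0,0,0,0,0,28],[15,0,0,0,0,0,34],[15,0,0,0,0,0,34],[15,0,0,0,0,0,34]],
  ],
)

```text
time_s: 10.75
eef_pos: [0.4712, -0.1644, 0.113]
tcp_rot: [-0.001, 0.653, 0.757, -0.0]
wrist_force: [0.2, 0.4, -2.3]
opening: 0.0231
```

```bash
python3 st.py; python3 - <<'E'
from bd import *
im=wr('w6.png');cv2.imwrite('pics/w6b.png',cv2.resize(im['color'],(800,600),interpolation=cv2.INTER_CUBIC))
sticks(im,.143,np.array([.565,-.1767]))
E
python3 st.py
```

```text
t 10.75 pos mm [471.19, -164.41, 113.01] ang 0.21 TCPuv [-91.1, 25.53] F [0.17, 0.4, -2.34] Fuv [0.23, 0.37] open 23.12 corr deg [-0.06, -0.07, -0.0] tq [0.0, 0.01, 0.03]
10.75 [ 0.47118637 -0.16441196  0.11301407] [ 0.17113554  0.39918982 -2.33860485]
green 2132 c [-3.6 82.2] ang -0.0 LxW 108.6 9.0 W2 9.5 u -57.4 51.3 v 77.6 86.8
violet 2008 c [-5.5 72.2] ang 0.0 LxW 108.6 9.9 W2 9.3 u -59.4 49.2 v 67.7 77.6
blue 3071 c [-10.   60.2] ang 0.0 LxW 111.1 14.6 W2 14.6 u -65.4 45.8 v 53.0 67.7
orange 1496 c [-8.8 48.2] ang -0.1 LxW 108.4 7.6 W2 8.0 u -64.0 44.4 v 44.2 51.9
red 1615 c [-11.8  39.6] ang 0.1 LxW 108.7 9.2 W2 8.5 u -65.9 42.8 v 35.5 44.8
t 10.8 pos mm [471.19, -164.34, 113.0] ang 0.23 TCPuv [-91.09, 25.6] F [0.39, 0.03, -1.68] Fuv [0.39, -0.03] open 22.53 corr deg [-0.05, -0.08, -0.0] tq [-0.02, -0.07, 0.02]
```

View pics/w6b.png

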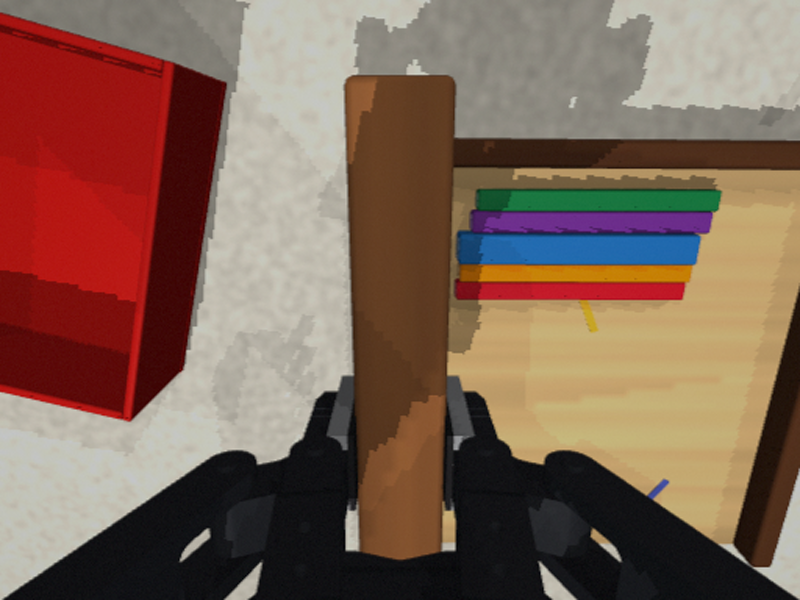

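```bash
python3 - <<'E'
from bd import *
im=dict(np.load('w6.npz'))
f=lambda x,y,z: tob(w(im,(x+.5)/1.5625-.5,(y+.5)/1.5625-.5,z),.143,np.array([.565,-.1767]))
for p in [(225,82,0),(185,370,0),(165,62,.055),(132,418,.055)]: print(f(*p).round(1))
E
```

```text
[-171.8  132.4]
[-208.5  -11.2]
[-174.1  132.2]
[-208.3   -8.3]
```

Request:
send_rows(
  deltas=[
    [[15,0,0,-30,0,0,-0.2],[15,0,0,-48,0,0,-0.2],[15,0,0,-57,0,0,-0.2],[15,0,0,-60,0,0,-0.2],[15,4,0.6,-60,0,0,-0.2],[15,8,1.1,-60,0,0,-0.2],[15,12,1.7,-60,0,0,-0.2],[15,16,2.3,-60,0,0,-0.2],[15,20,2.8,-60,0,0,-0.2],[15,23.8,3.4,-60,0,0,-0.2],[15,27.7,4,-60,0,0,-0.2],[15,31.6,4.5,-60,0,0,-0.2]],
  ],
)

```text
time_s: 11.8
eef_pos: [0.5031, -0.1597, 0.0531]
tcp_rot: [-0.001, 0.655, 0.756, -0.0]
wrist_force: [-0.3, -0.3, -1.2]
opening: 0.0229
```

```bash
python3 st.py
```

```text
t 11.8 pos mm [503.09, -159.75, 53.11] ang 0.04 TCPuv [-58.86, 25.6] F [-0.26, -0.29, -1.16] Fuv [-0.3, -0.25] open 22.88 corr deg [-0.05, -0.09, -0.0] tq [-0.04, 0.18, 0.01]
```

Request:
send_rows(
  deltas=[
    [[15,3.5,0.5,0,0,0,0],[15,7,1,0,0,0,0],[15,10.5,1.5,0,0,0,0],[15,14,2,0,0,0,0],[15,17.5,2.5,0,0,0,0],[15,21,3,0,0,0,0],[15,24.5,3.5,0,0,0,0],[15,28,4,0,0,0,0],[15,31.5,4.5,0,0,0,0],[15,35,5,0,0,0,0],[15,38,5.5,0,0,0,0],[15,40,5.8,0,0,0,0]],
  ],
)

```text
time_s: 12.8
eef_pos: [0.5436, -0.1539, 0.0531]
tcp_rot: [-0.001, 0.655, 0.756, -0.0]
wrist_force: [-0.9, 0.7, -1.4]
opening: 0.0228
```

```bash
python3 st.py; python3 - <<'E'
from bd import *
im=wr('w7.png');cv2.imwrite('pics/w7b.png',cv2.resize(im['color'],(800,600),interpolation=cv2.INTER_CUBIC))
sticks(im,.143,np.array([.565,-.1767]))
E
python3 st.py
```

```text
t 12.8 pos mm [543.56, -153.9, 53.12] ang 0.04 TCPuv [-17.97, 25.62] F [-0.86, 0.71, -1.45] Fuv [-0.75, 0.82] open 22.79 corr deg [-0.05, -0.08, -0.0] tq [-0.0, 0.06, 0.01]
12.8 [ 0.54355954 -0.15390425  0.05312495] [-0.85911863  0.70861958 -1.44508003]
green 3426 c [45.9 83.8] ang 1.3 LxW 94.7 9.7 W2 9.7 u -1.4 93.4 v 78.2 89.6
violet 3274 c [46.  73.9] ang 1.3 LxW 94.7 9.8 W2 9.7 u -1.3 93.5 v 68.1 79.3
blue 4837 c [47.5 61.6] ang 1.3 LxW 97.6 15.0 W2 14.9 u -1.4 96.4 v 53.6 69.8
orange 2516 c [49.7 48.1] ang -1.0 LxW 94.3 11.3 W2 10.9 u -1.6 92.7 v 42.0 53.6
red 2312 c [45.6 38.4] ang -1.6 LxW 94.5 8.4 W2 8.3 u -1.3 93.1 v 33.5 43.7
t 12.85 pos mm [543.85, -153.91, 53.2] ang 0.04 TCPuv [-17.69, 25.57] F [0.84, 0.36, -1.53] Fuv [0.88, 0.24] open 22.56 corr deg [-0.05, -0.05, -0.0] tq [0.03, -0.01, -0.01]
```

View pics/w7b.png

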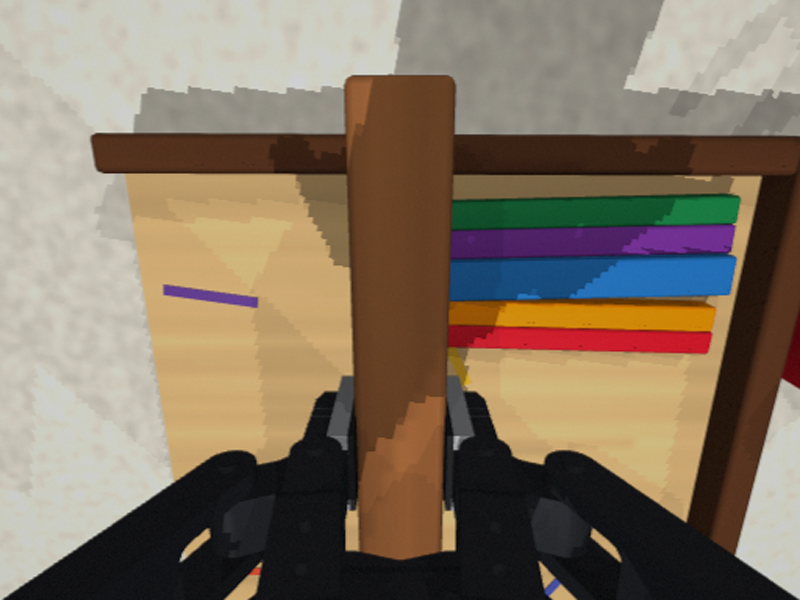

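Request:
send_rows(
  deltas=[
    [[15,1,0.15,0,0,0,0],[15,2,0.3,0,0,0,0],[15,3,0.45,0,0,0,0],[15,4,0.6,0,0,0,0],[15,5,0.7,0,0,0,0],[15,5.5,0.8,0,0,0,0]],
  ],
)

```text
time_s: 13.35
eef_pos: [0.5495, -0.1531, 0.0532]
tcp_rot: [-0.0, 0.655, 0.756, 0.0]
wrist_force: [-0.4, 0.2, -1.8]
opening: 0.0229
```

Request:
send_rows(
  deltas=[
    [[15,0.5,0.1,0,0,0,0],[15,0.5,0.1,0,0,0,0]],
  ],
)

```text
time_s: 13.52
eef_pos: [0.5501, -0.153, 0.0532]
tcp_rot: [-0.0, 0.655, 0.756, 0.0]
wrist_force: [-0.1, 0.4, -1.7]
opening: 0.0228
```

Request:
send_rows(
  deltas=[
    [[15,0.5,0.1,0,0,0,0],[15,0.5,0.1,0,0,0,0]],
  ],
)

```text
time_s: 13.68
eef_pos: [0.5507, -0.1529, 0.0532]
tcp_rot: [-0.0, 0.655, 0.756, 0.0]
wrist_force: [-1.3, -0.4, -2.0]
opening: 0.0232
```

```bash
python3 st.py
```

```text
t 13.68 pos mm [550.69, -152.91, 53.24] ang 0.04 TCPuv [-10.78, 25.59] F [-1.28, -0.41, -2.02] Fuv [-1.32, -0.22] open 23.21 corr deg [-0.04, -0.02, -0.0] tq [0.04, 0.06, 0.01]
```

Request:
send_rows(
  deltas=[
    [[15,0.5,0.1,0,0,0,0],[15,0.5,0.1,0,0,0,0]],
  ],
)

```text
time_s: 13.85
eef_pos: [0.5513, -0.1528, 0.0532]
tcp_rot: [-0.0, 0.655, 0.756, 0.0]
wrist_force: [-0.8, -0.1, -1.2]
opening: 0.0232
```

Request:
send_rows(
  deltas=[
    [[15,0.5,0.1,0,0,0,0],[15,0.5,0.1,0,0,0,0]],
  ],
)

```text
time_s: 14.02
eef_pos: [0.5519, -0.1527, 0.0533]
tcp_rot: [-0.0, 0.655, 0.756, 0.0]
wrist_force: [0.2, -0.2, -1.7]
opening: 0.0231
```

```bash
python3 st.py
```

```text
t 14.02 pos mm [551.89, -152.69, 53.27] ang 0.04 TCPuv [-9.56, 25.63] F [0.19, -0.17, -1.72] Fuv [0.17, -0.19] open 23.11 corr deg [-0.04, -0.0, -0.0] tq [-0.06, 0.09, -0.0]
```

```bash
python3 - <<'E'
from bd import *
im=wr('w8.png');cv2.imwrite('pics/w8b.png',cv2.resize(im['color'][100:240,280:512],(800,483),interpolation=cv2.INTER_CUBIC))
sticks(im,.143,np.array([.565,-.1767]))
E
python3 st.py
```

```text
14.0167 [ 0.55188556 -0.152691    0.05327241] [ 0.19447964 -0.1661707  -1.71622958]
green 3452 c [54.7 84.3] ang 1.7 LxW 95.2 9.7 W2 9.7 u 7.1 102.2 v 78.2 90.1
violet 3294 c [54.8 74.4] ang 1.7 LxW 95.2 9.7 W2 9.7 u 7.2 102.5 v 68.1 80.3
blue 4878 c [56.1 62.1] ang 1.6 LxW 98.0 15.1 W2 14.9 u 7.0 105.3 v 53.5 70.3
orange 2689 c [57.3 47.8] ang -1.6 LxW 94.9 11.3 W2 11.2 u 6.9 101.7 v 41.3 53.6
red 2313 c [54.4 37.9] ang -2.0 LxW 95.0 8.4 W2 8.3 u 7.2 102.0 v 32.1 43.6
t 14.07 pos mm [551.87, -152.69, 53.29] ang 0.04 TCPuv [-9.58, 25.64] F [-0.52, -0.57, -1.33] Fuv [-0.6, -0.49] open 22.65 corr deg [-0.04, -0.0, -0.0] tq [-0.04, 0.02, 0.01]
```

View pics/w8b.png

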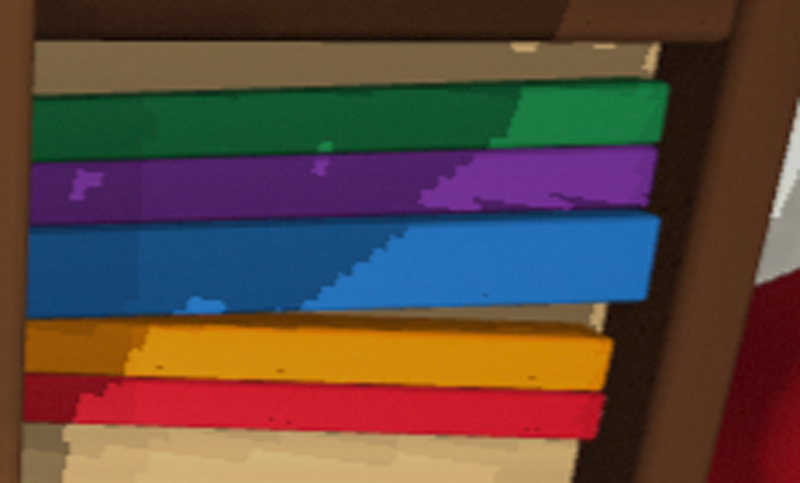

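The stick ends are 1 to 3 mm short of the end rail (crop, x≈650 against the dark face). I'll continue in small steps.

Request:
send_rows(
  deltas=[
    [[15,0.5,0.1,0,0,0,0],[15,0.5,0.1,0,0,0,0]],
  ],
)

```text
time_s: 14.23
eef_pos: [0.5525, -0.1526, 0.0533]
tcp_rot: [-0.0, 0.655, 0.756, 0.0]
wrist_force: [-0.8, -0.3, -1.7]
opening: 0.0228
```

Request:
send_rows(
  deltas=[
    [[15,0.5,0.1,0,0,0,0],[15,0.5,0.1,0,0,0,0]],
  ],
)

```text
time_s: 14.4
eef_pos: [0.5531, -0.1525, 0.0533]
tcp_rot: [-0.0, 0.655, 0.756, 0.0]
wrist_force: [0.4, -0.7, -1.3]
opening: 0.023
```

Request:
send_rows(
  deltas=[
    [[15,0.5,0.1,0,0,0,0],[15,0.5,0.1,0,0,0,0]],
  ],
)

```text
time_s: 14.57
eef_pos: [0.5534, -0.1524, 0.0533]
tcp_rot: [-0.0, 0.654, 0.756, 0.0]
wrist_force: [-0.5, 0.5, -1.8]
opening: 0.0234
```

Request:
send_rows(
  deltas=[
    [[15,0.4,0.1,0,0,0,0],[15,0.4,0.1,0,0,0,0]],
  ],
)

```text
time_s: 14.73
eef_pos: [0.5535, -0.1523, 0.0532]
tcp_rot: [-0.001, 0.654, 0.756, -0.0]
wrist_force: [-1.8, -0.5, -0.5]
opening: 0.0229
```

```bash
python3 st.py;python3 - <<'E'
from bd import *
im=wr('w9.png');cv2.imwrite('pics/w9b.png',cv2.resize(im['color'][100:240,280:512],(800,483),interpolation=cv2.INTER_CUBIC))
E
python3 st.py
```

```text
t 14.73 pos mm [553.52, -152.29, 53.19] ang 0.06 TCPuv [-7.89, 25.8] F [-1.77, -0.47, -0.54] Fuv [-1.82, -0.21] open 22.89 corr deg [-0.04, -0.07, -0.0] tq [-0.1, 0.32, -0.0]
14.7333 [ 0.55351787 -0.15229132  0.05319363] [-1.7741532  -0.46714467 -0.54144484]
t 14.78 pos mm [553.48, -152.3, 53.19] ang 0.05 TCPuv [-7.92, 25.79] F [-2.15, 0.41, -1.77] Fuv [-2.08, 0.71] open 22.83 corr deg [-0.04, -0.06, -0.0] tq [-0.15, 0.35, -0.01]
```

View pics/w9b.png

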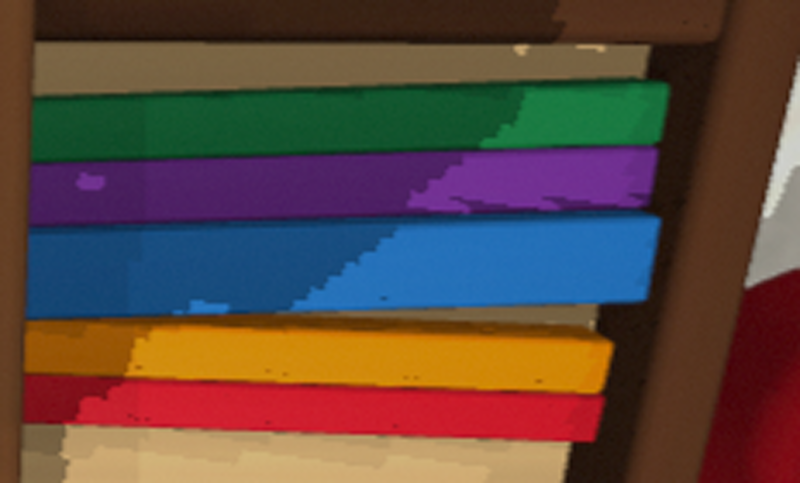

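Contact with the end rail is felt: motion stalls, about −2 N along u, and the torque jumps to 0.35. One more small step, then close the row.

Request:
send_rows(
  deltas=[
    [[15,0.5,0.1,0,0,0,0],[15,0.5,0.1,0,0,0,0]],
  ],
)

```text
time_s: 14.95
eef_pos: [0.5536, -0.1523, 0.0531]
tcp_rot: [-0.001, 0.654, 0.756, -0.0]
wrist_force: [-2.3, -1.1, -0.2]
opening: 0.0231
```

```bash
python3 st.py
```

```text
t 14.95 pos mm [553.55, -152.26, 53.07] ang 0.06 TCPuv [-7.85, 25.82] F [-2.27, -1.06, -0.21] Fuv [-2.4, -0.73] open 23.09 corr deg [-0.04, -0.13, -0.0] tq [-0.06, 0.5, 0.06]
```

Request:
send_rows(
  deltas=[
    [[15,-3,-0.4,0,0,0,0],[15,-7,-1,0,0,0,0],[15,-7,-1,20,0,0,0],[15,-5,-1,50,0,0,0],[15,0,-2,60,0,0,-7],[15,5,-2,60,0,0,-14],[15,10,-3,60,0,0,-21],[15,15,-3,60,0,0,-28],[15,20,-4,60,0,0,-35],[15,24,-4,60,0,0,-42],[15,26.5,-4.3,60,0,0,-49],[15,26.5,-4.3,60,0,0,-56]],
  ],
)

```text
time_s: 15.95
eef_pos: [0.5808, -0.1566, 0.1132]
tcp_rot: [-0.001, 0.934, 0.358, 0.001]
wrist_force: [0.2, 0.0, -1.5]
opening: 0.0231
```

Request:
send_rows(
  deltas=[
    [[15,0,0,0,0,0,-7],[15,0,0,0,0,0,-14],[15,0,0,0,0,0,-21],[15,0,0,0,0,0,-28],[15,0,0,0,0,0,-34],[15,0,0,0,0,0,-34],[15,0,0,0,0,0,-34]],
  ],
)

```text
time_s: 16.53
eef_pos: [0.5809, -0.1566, 0.1133]
tcp_rot: [-0.0, 0.998, 0.07, 0.001]
wrist_force: [-0.4, 0.0, -0.4]
opening: 0.0232
```

```bash
python3 st.py;python3 - <<'E'
from bd import *
im=wr('w10.png');cv2.imwrite('pics/w10b.png',cv2.resize(im['color'],(800,600),interpolation=cv2.INTER_CUBIC))
sticks(im,.143,np.array([.565,-.1767]))
E
python3 st.py
```

```text
t 16.53 pos mm [580.86, -156.56, 113.3] ang -90.15 TCPuv [18.57, 17.67] F [-0.38, 0.02, -0.38] Fuv [-0.38, 0.07] open 23.24 corr deg [-0.07, 0.16, 0.0] tq [0.04, -0.03, -0.01]
16.5333 [ 0.58086    -0.15656257  0.11330434] [-0.38307558  0.0153363  -0.38256142]
green 1773 c [54.7 82.9] ang 1.7 LxW 108.4 8.7 W2 8.6 u -3.0 105.2 v 76.9 88.5
violet 1814 c [54.8 73.9] ang 1.7 LxW 108.4 8.9 W2 8.8 u -3.1 105.2 v 67.7 79.6
blue 3239 c [54.3 61.5] ang 1.7 LxW 110.3 15.6 W2 15.5 u -4.8 105.1 v 52.5 70.7
orange 1675 c [50.5 46.2] ang -1.4 LxW 108.4 9.4 W2 9.1 u -4.0 104.4 v 41.1 52.2
red 15 c [ 4.4 41.9] ang -1.9 LxW 11.6 0.0 W2 0.0 u -1.4 10.1 v 41.7 42.1
t 16.58 pos mm [580.83, -156.57, 113.28] ang -90.16 TCPuv [18.54, 17.67] F [-0.15, 0.02, -1.12] Fuv [-0.14, 0.04] open 23.14 corr deg [-0.07, 0.15, 0.0] tq [0.02, 0.01, -0.06]
```

View pics/w10b.png

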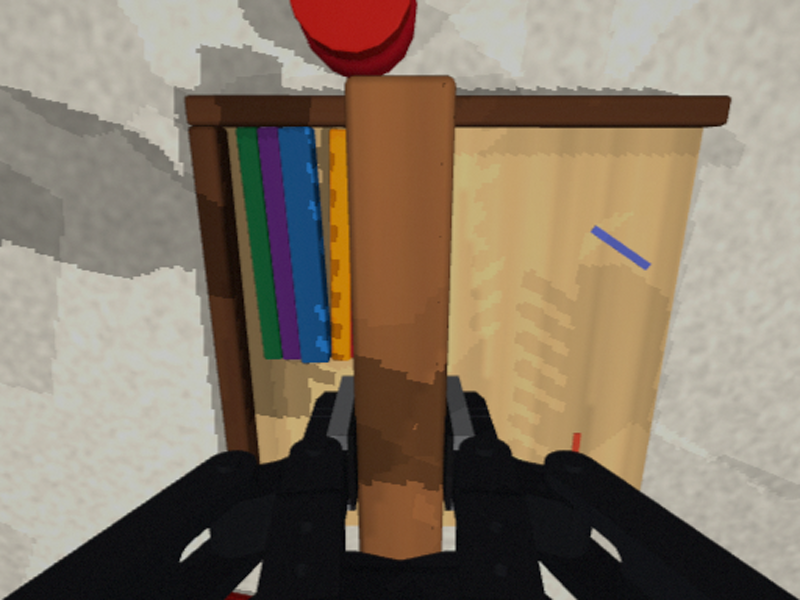

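Request:
send_rows(
  deltas=[
    [[15,0,0,-30,0,0,0.15],[15,0,0,-48,0,0,0.15],[15,0,0,-57,0,0,0.15],[15,0,0,-60,0,0,0.15],[15,-0.3,2,-60,0,0,0.15],[15,-0.6,4,-60,0,0,0.15],[15,-0.9,6,-60,0,0,0.15],[15,-1.1,8,-60,0,0,0.15],[15,-1.4,10,-60,0,0,0.15]],
  ],
)

```text
time_s: 17.33
eef_pos: [0.5802, -0.1466, 0.0544]
tcp_rot: [-0.0, 0.997, 0.072, 0.002]
wrist_force: [-0.0, 0.5, -1.7]
opening: 0.0233
```

```bash
python3 st.py;python3 - <<'E'
from bd import *
im=wr('w11.png');cv2.imwrite('pics/w11b.png',cv2.resize(im['color'],(800,600),interpolation=cv2.INTER_CUBIC))
sticks(im,.143,np.array([.565,-.1767]))
E
python3 st.py
```

```text
t 17.33 pos mm [580.22, -146.58, 54.45] ang -89.99 TCPuv [19.36, 27.64] F [-0.01, 0.46, -1.67] Fuv [0.06, 0.46] open 23.26 corr deg [-0.02, 0.26, 0.0] tq [-0.05, -0.0, 0.0]
17.3333 [ 0.58021862 -0.14658448  0.05444768] [-0.00517186  0.46104338 -1.67020145]
green 3080 c [56.2 83. ] ang 1.8 LxW 107.9 8.8 W2 8.7 u -2.7 105.2 v 76.9 88.9
violet 3032 c [56.1 74. ] ang 1.8 LxW 107.9 9.1 W2 8.6 u -2.7 105.2 v 68.0 79.7
blue 5327 c [58.5 62.1] ang 1.0 LxW 110.6 15.7 W2 15.6 u -5.4 105.2 v 52.8 71.0
orange 1600 c [59.2 48. ] ang -1.0 LxW 93.8 6.5 W2 5.5 u 10.6 104.2 v 45.2 52.0
red none
t 17.38 pos mm [579.93, -146.12, 54.18] ang -89.98 TCPuv [19.14, 28.14] F [-0.4, 0.86, -1.43] Fuv [-0.27, 0.91] open 23.28 corr deg [-0.05, 0.23, 0.0] tq [-0.04, 0.03, -0.06]
```

View pics/w11b.png

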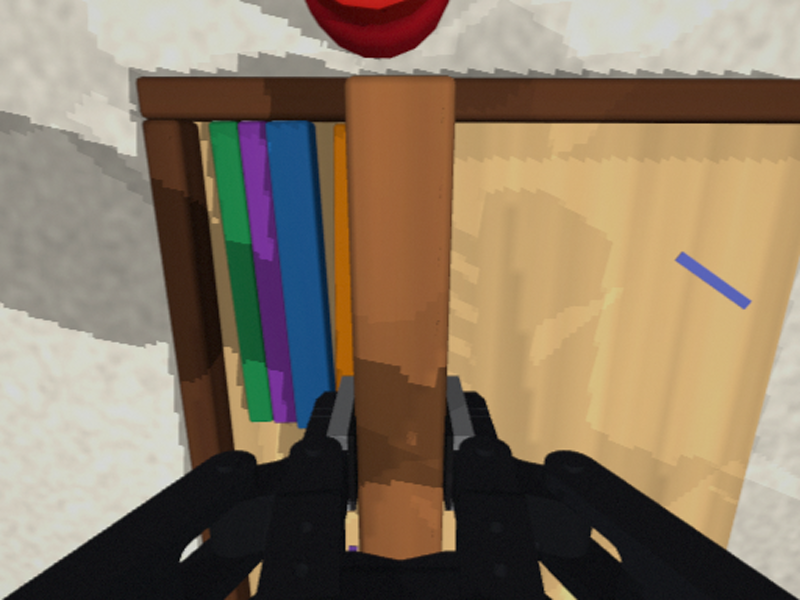

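Request:
send_rows(
  deltas=[
    [[15,-0.2,1,-1,0,0,0],[15,-0.3,2,-1,0,0,0],[15,-0.4,3,-1,0,0,0],[15,-0.6,4,-1,0,0,0],[15,-0.7,5,-1,0,0,0],[15,-0.8,5.5,-1,0,0,0],[15,-0.8,5.8,-1,0,0,0]],
  ],
)

```text
time_s: 17.97
eef_pos: [0.5791, -0.1404, 0.0532]
tcp_rot: [-0.0, 0.997, 0.072, 0.002]
wrist_force: [0.4, -0.1, -1.0]
opening: 0.0229
```

```bash
python3 st.py
```

```text
t 17.97 pos mm [579.15, -140.35, 53.21] ang -89.98 TCPuv [19.18, 33.96] F [0.42, -0.08, -1.04] Fuv [0.41, -0.14] open 22.94 corr deg [-0.04, 0.23, 0.0] tq [-0.15, -0.03, 0.03]
```

Request:
send_rows(
  deltas=[
    [[15,-0.1,0.6,0,0,0,0],[15,-0.2,1.2,0,0,0,0]],
  ],
)

```text
time_s: 18.13
eef_pos: [0.579, -0.1392, 0.0532]
tcp_rot: [-0.0, 0.997, 0.072, 0.002]
wrist_force: [0.5, -0.5, -1.2]
opening: 0.0228
```

```bash
python3 st.py
```

```text
t 18.13 pos mm [578.98, -139.22, 53.19] ang -89.98 TCPuv [19.17, 35.11] F [0.51, -0.54, -1.21] Fuv [0.43, -0.61] open 22.84 corr deg [-0.04, 0.23, 0.0] tq [-0.14, 0.0, 0.03]
```

Request:
send_rows(
  deltas=[
    [[15,-0.1,0.5,0,0,0,0],[15,-0.1,0.5,0,0,0,0]],
  ],
)

```text
time_s: 18.3
eef_pos: [0.5789, -0.1387, 0.0532]
tcp_rot: [-0.0, 0.997, 0.072, 0.002]
wrist_force: [-0.0, -0.6, -0.6]
opening: 0.0228
```

Request:
send_rows(
  deltas=[
    [[15,-0.1,0.5,0,0,0,0],[15,-0.1,0.5,0,0,0,0]],
  ],
)

```text
time_s: 18.47
eef_pos: [0.5788, -0.138, 0.0532]
tcp_rot: [-0.0, 0.997, 0.072, 0.002]
wrist_force: [-0.0, -0.3, -1.2]
opening: 0.023
```

```bash
python3 st.py
```

```text
t 18.47 pos mm [578.78, -138.02, 53.17] ang -89.98 TCPuv [19.16, 36.32] F [-0.04, -0.27, -1.18] Fuv [-0.07, -0.26] open 23.03 corr deg [-0.04, 0.24, 0.0] tq [-0.12, 0.0, -0.07]
```

Request:
send_rows(
  deltas=[
    [[15,-0.1,0.5,0,0,0,0],[15,-0.1,0.5,0,0,0,0]],
  ],
)

```text
time_s: 18.63
eef_pos: [0.5786, -0.1374, 0.0531]
tcp_rot: [-0.0, 0.997, 0.072, 0.002]
wrist_force: [0.7, -0.4, -1.4]
opening: 0.0231
```

```bash
python3 st.py
```

```text
t 18.63 pos mm [578.63, -137.41, 53.14] ang -89.98 TCPuv [19.09, 36.94] F [0.71, -0.45, -1.39] Fuv [0.64, -0.54] open 23.13 corr deg [-0.05, 0.23, 0.0] tq [-0.11, 0.01, -0.02]
```

Request:
send_rows(
  deltas=[
    [[15,-0.1,0.5,0,0,0,0],[15,-0.1,0.5,0,0,0,0]],
  ],
)

```text
time_s: 18.8
eef_pos: [0.5785, -0.1368, 0.0531]
tcp_rot: [-0.0, 0.997, 0.072, 0.002]
wrist_force: [0.2, 0.6, -1.4]
opening: 0.0227
```

Request:
send_rows(
  deltas=[
    [[15,-0.1,0.5,0,0,0,0],[15,-0.1,0.5,0,0,0,0]],
  ],
)

```text
time_s: 18.97
eef_pos: [0.5784, -0.1362, 0.0531]
tcp_rot: [-0.0, 0.997, 0.072, 0.002]
wrist_force: [-0.6, -1.3, -1.2]
opening: 0.023
```

```bash
python3 st.py; python3 - <<'E'
from bd import *
im=wr('w12.png');cv2.imwrite('pics/w12b.png',cv2.resize(im['color'][60:300,60:300],(600,600),interpolation=cv2.INTER_CUBIC))
E
python3 st.py
```

```text
t 18.97 pos mm [578.39, -136.19, 53.13] ang -89.97 TCPuv [19.03, 38.19] F [-0.64, -1.31, -1.23] Fuv [-0.82, -1.2] open 23.05 corr deg [-0.06, 0.23, 0.0] tq [-0.01, -0.07, 0.02]
18.9667 [ 0.57839485 -0.13618615  0.05313472] [-0.63958604 -1.30764831 -1.23113251]
t 19.02 pos mm [578.4, -136.22, 53.14] ang -89.97 TCPuv [19.03, 38.16] F [0.36, 0.26, -1.98] Fuv [0.39, 0.2] open 23.19 corr deg [-0.06, 0.23, 0.0] tq [-0.08, -0.01, -0.04]
```

View pics/w12b.png

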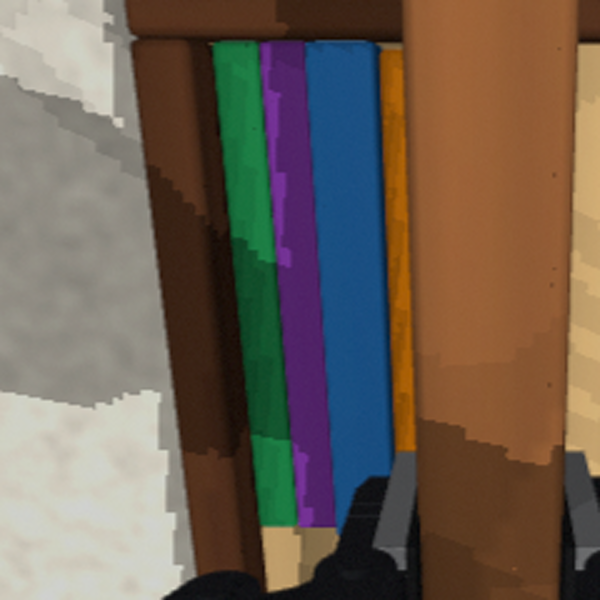

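Request:
send_rows(
  deltas=[
    [[15,-0.1,0.5,0,0,0,0],[15,-0.1,0.5,0,0,0,0]],
  ],
)

```text
time_s: 19.18
eef_pos: [0.5782, -0.1356, 0.0531]
tcp_rot: [-0.0, 0.997, 0.072, 0.002]
wrist_force: [0.1, -0.6, -1.9]
opening: 0.0229
```

```bash
python3 st.py
```

```text
t 19.18 pos mm [578.23, -135.62, 53.09] ang -89.97 TCPuv [18.95, 38.77] F [0.11, -0.58, -1.88] Fuv [0.02, -0.59] open 22.89 corr deg [-0.07, 0.22, 0.0] tq [-0.11, -0.0, -0.07]
```

Request:
send_rows(
  deltas=[
    [[15,-0.1,0.4,0,0,0,0],[15,-0.1,0.4,0,0,0,0]],
  ],
)

```text
time_s: 19.35
eef_pos: [0.5781, -0.1352, 0.0531]
tcp_rot: [-0.0, 0.997, 0.072, 0.002]
wrist_force: [-0.1, -0.2, -1.9]
opening: 0.0229
```

```bash
python3 st.py
```

```text
t 19.35 pos mm [578.15, -135.16, 53.1] ang -89.97 TCPuv [18.93, 39.24] F [-0.15, -0.25, -1.92] Fuv [-0.18, -0.22] open 22.85 corr deg [-0.07, 0.23, 0.0] tq [-0.1, -0.05, 0.01]
```

Request:
send_rows(
  deltas=[
    [[15,-0.1,0.4,0,0,0,0],[15,-0.1,0.4,0,0,0,0]],
  ],
)

```text
time_s: 19.52
eef_pos: [0.578, -0.1349, 0.0531]
tcp_rot: [-0.0, 0.997, 0.072, 0.002]
wrist_force: [-0.7, -1.1, -1.6]
opening: 0.0231
```

```bash
python3 st.py
```

```text
t 19.52 pos mm [577.98, -134.86, 53.12] ang -89.97 TCPuv [18.81, 39.57] F [-0.72, -1.13, -1.61] Fuv [-0.87, -1.01] open 23.15 corr deg [-0.06, 0.22, 0.0] tq [-0.21, 0.07, -0.03]
```

Request:
send_rows(
  deltas=[
    [[15,-0.1,0.4,0,0,0,0],[15,-0.1,0.4,0,0,0,0]],
  ],
)

```text
time_s: 19.68
eef_pos: [0.5779, -0.1347, 0.0531]
tcp_rot: [-0.0, 0.997, 0.072, 0.002]
wrist_force: [-0.9, -1.6, -2.4]
opening: 0.0234
```

```bash
python3 st.py
```

```text
t 19.68 pos mm [577.92, -134.72, 53.13] ang -89.97 TCPuv [18.77, 39.71] F [-0.88, -1.65, -2.36] Fuv [-1.11, -1.51] open 23.4 corr deg [-0.02, 0.23, 0.0] tq [-0.34, -0.02, -0.11]
```

Request:
send_rows(
  deltas=[
    [[15,-0.1,0.5,0,0,0,0],[15,-0.1,0.5,0,0,0,0]],
  ],
)

```text
time_s: 19.85
eef_pos: [0.5779, -0.1347, 0.0532]
tcp_rot: [0.0, 0.997, 0.072, 0.002]
wrist_force: [-0.8, -2.2, -2.1]
opening: 0.0231
```

```bash
python3 st.py; python3 - <<'E'
from bd import *
im=wr('w13.png');cv2.imwrite('pics/w13b.png',cv2.resize(im['color'][60:300,60:300],(600,600),interpolation=cv2.INTER_CUBIC))
E
python3 st.py
```

```text
t 19.85 pos mm [577.89, -134.66, 53.24] ang -89.98 TCPuv [18.75, 39.78] F [-0.81, -2.24, -2.09] Fuv [-1.12, -2.1] open 23.05 corr deg [0.02, 0.24, 0.0] tq [-0.53, 0.01, -0.12]
19.85 [ 0.57789489 -0.13465673  0.05323661] [-0.80523015 -2.24073125 -2.09159687]
t 19.9 pos mm [577.88, -134.66, 53.21] ang -89.98 TCPuv [18.74, 39.77] F [-1.9, -2.37, -2.16] Fuv [-2.22, -2.08] open 23.08 corr deg [0.02, 0.24, 0.0] tq [-0.55, -0.03, -0.19]
```

View pics/w13b.png

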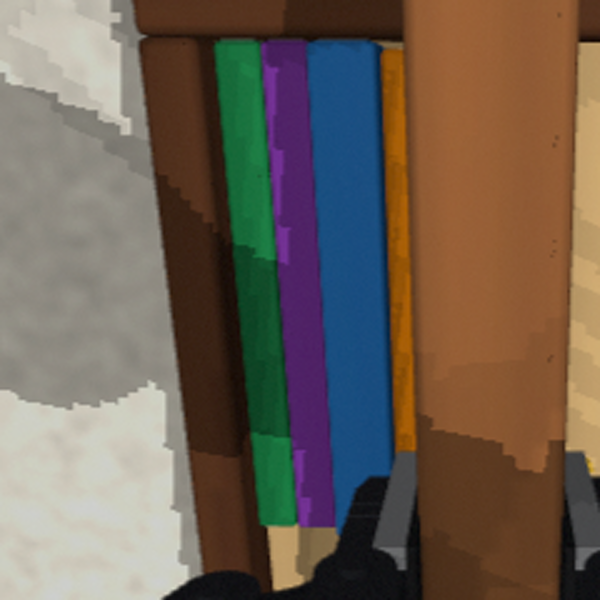

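The row has closed: motion stalled at v=39.8, torque −0.55, push about 2 N. I'll back off, turn and inspect.

Request:
send_rows(
  deltas=[
    [[15,0.5,-4,0,0,0,0],[15,1.1,-8,0,0,0,0],[15,1.1,-8,20,0,0,0],[15,-2,-12,50,0,0,0],[15,-10,-17,60,0,0,7],[15,-20,-22,60,0,0,14],[15,-30,-27,60,0,0,21],[15,-40,-27,60,0,0,28],[15,-50,-27,60,0,0,35],[15,-60,-27,60,0,0,42],[15,-65,-27,60,0,0,49],[15,-65,-27,60,0,0,56]],
  ],
)

```text
time_s: 20.9
eef_pos: [0.5115, -0.1613, 0.1129]
tcp_rot: [-0.002, 0.846, 0.534, 0.002]
wrist_force: [0.5, 0.1, -1.4]
opening: 0.0231
```

Request:
send_rows(
  deltas=[
    [[15,0,0,0,0,0,7],[15,0,0,0,0,0,14],[15,0,0,0,0,0,21],[15,0,0,0,0,0,28],[15,0,0,0,0,0,34],[15,0,0,0,0,0,34],[15,0,0,0,0,0,34]],
  ],
)

```text
time_s: 21.48
eef_pos: [0.5114, -0.1612, 0.1128]
tcp_rot: [-0.002, 0.654, 0.757, 0.001]
wrist_force: [0.5, -0.5, -2.3]
opening: 0.0228
```

```bash
python3 st.py;python3 - <<'E'
from bd import *
im=wr('w14.png');cv2.imwrite('pics/w14b.png',cv2.resize(im['color'][60:260,240:512],(800,588),interpolation=cv2.INTER_CUBIC))
sticks(im,.143,np.array([.565,-.1767]))
E
python3 st.py
```

```text
t 21.48 pos mm [511.4, -161.16, 112.82] ang 0.18 TCPuv [-50.83, 23.02] F [0.47, -0.45, -2.29] Fuv [0.4, -0.51] open 22.76 corr deg [-0.28, -0.11, -0.0] tq [-0.07, -0.02, -0.01]
21.4833 [ 0.51140495 -0.16115799  0.11282023] [ 0.46516733 -0.45075229 -2.28588537]
green 2126 c [49.9 91.2] ang -0.2 LxW 109.1 9.0 W2 9.0 u -5.6 103.5 v 86.6 95.8
violet 2182 c [49.4 81.6] ang -0.0 LxW 109.9 9.6 W2 9.6 u -5.9 104.0 v 76.9 86.5
blue 3197 c [50.8 69.5] ang -0.3 LxW 112.4 14.4 W2 14.4 u -5.8 106.6 v 62.2 76.9
orange 1697 c [48.2 57.7] ang -0.3 LxW 110.2 9.5 W2 8.4 u -7.8 102.4 v 53.4 63.4
red 1678 c [47.6 49. ] ang -0.1 LxW 109.4 8.4 W2 8.4 u -6.5 102.9 v 44.5 53.3
t 21.53 pos mm [511.41, -161.2, 112.85] ang 0.19 TCPuv [-50.83, 22.98] F [-0.5, 0.14, -1.87] Fuv [-0.48, 0.21] open 22.87 corr deg [-0.28, -0.11, -0.0] tq [-0.01, 0.01, 0.02]
```

View pics/w14b.png

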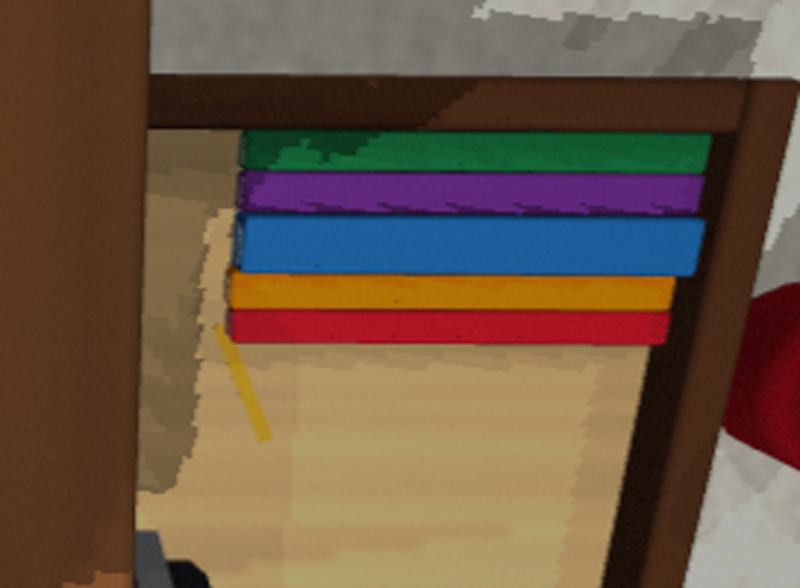

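The row is closed against the side rail, but orange and red look about 1 mm short of the end rail. I'll repeat the end push with the pegs centred on those sticks.

Request:
send_rows(
  deltas=[
    [[15,5,-3.5,-30,-0.3,-0.1,-0.2],[15,10,-2.8,-48,-0.3,-0.1,-0.2],[15,15,-2,-57,-0.3,-0.1,-0.2],[15,20,-1.3,-60,-0.3,-0.1,-0.2],[15,24,-0.8,-60,-0.3,-0.1,-0.2],[15,28,-0.2,-60,-0.3,-0.1,-0.2],[15,32,0.3,-60,-0.3,-0.1,-0.2],[15,34.5,0.7,-60,-0.3,-0.1,-0.2],[15,36.5,1,-60,-0.3,-0.1,-0.2],[15,38,1.2,-60,-0.3,-0.1,-0.2],[15,38,1.2,-60,-0.3,-0.1,-0.2]],
  ],
)

```text
time_s: 22.45
eef_pos: [0.5499, -0.16, 0.0533]
tcp_rot: [0.0, 0.655, 0.756, -0.0]
wrist_force: [-0.4, 0.8, -2.1]
opening: 0.0227
```

```bash
python3 st.py
```

```text
t 22.45 pos mm [549.88, -160.03, 53.26] ang 0.0 TCPuv [-12.59, 18.65] F [-0.36, 0.78, -2.07] Fuv [-0.24, 0.82] open 22.66 corr deg [0.04, 0.03, 0.0] tq [-0.03, -0.01, 0.07]
```

Request:
send_rows(
  deltas=[
    [[15,0.5,0.1,0,0,0,0],[15,1,0.15,0,0,0,0],[15,1.5,0.2,0,0,0,0],[15,2,0.3,0,0,0,0],[15,2.5,0.4,0,0,0,0],[15,3,0.4,0,0,0,0],[15,3,0.4,0,0,0,0]],
  ],
)

```text
time_s: 23.03
eef_pos: [0.553, -0.1597, 0.0533]
tcp_rot: [0.0, 0.655, 0.756, -0.0]
wrist_force: [0.6, -0.6, -1.2]
opening: 0.0229
```

```bash
python3 st.py
```

```text
t 23.03 pos mm [552.95, -159.66, 53.27] ang -0.0 TCPuv [-9.5, 18.59] F [0.62, -0.57, -1.19] Fuv [0.53, -0.66] open 22.92 corr deg [0.04, 0.03, 0.0] tq [0.03, 0.04, 0.01]
```

Request:
send_rows(
  deltas=[
    [[15,0.5,0.1,0,0,0,0],[15,0.5,0.1,0,0,0,0]],
  ],
)

```text
time_s: 23.2
eef_pos: [0.5535, -0.1595, 0.0532]
tcp_rot: [0.0, 0.655, 0.756, -0.0]
wrist_force: [-0.7, -0.2, -1.9]
opening: 0.0231
```

```bash
python3 st.py
```

```text
t 23.2 pos mm [553.48, -159.54, 53.24] ang -0.0 TCPuv [-8.95, 18.63] F [-0.66, -0.19, -1.91] Fuv [-0.68, -0.09] open 23.06 corr deg [0.04, 0.03, 0.0] tq [-0.02, 0.05, 0.05]
```

Request:
send_rows(
  deltas=[
    [[15,0.5,0.1,0,0,0,0],[15,0.5,0.1,0,0,0,0]],
  ],
)

```text
time_s: 23.37
eef_pos: [0.554, -0.1594, 0.0532]
tcp_rot: [0.0, 0.655, 0.756, -0.0]
wrist_force: [0.2, -0.0, -2.2]
opening: 0.0226
```

```bash
python3 st.py
```

```text
t 23.37 pos mm [554.0, -159.41, 53.2] ang 0.0 TCPuv [-8.42, 18.68] F [0.15, -0.04, -2.2] Fuv [0.14, -0.06] open 22.64 corr deg [0.04, 0.03, 0.0] tq [0.01, 0.08, 0.04]
```

Request:
send_rows(
  deltas=[
    [[15,0.5,0.1,0,0,0,0],[15,0.5,0.1,0,0,0,0]],
  ],
)

```text
time_s: 23.53
eef_pos: [0.5544, -0.1593, 0.0532]
tcp_rot: [0.0, 0.655, 0.756, -0.0]
wrist_force: [-0.2, 0.4, -2.1]
opening: 0.023
```

```bash
python3 st.py
```

```text
t 23.53 pos mm [554.4, -159.34, 53.17] ang 0.01 TCPuv [-8.02, 18.69] F [-0.21, 0.39, -2.11] Fuv [-0.15, 0.42] open 23.03 corr deg [0.04, 0.01, 0.0] tq [-0.03, 0.05, -0.0]
```

Request:
send_rows(
  deltas=[
    [[15,0.4,0.1,0,0,0,0],[15,0.4,0.1,0,0,0,0]],
  ],
)

```text
time_s: 23.7
eef_pos: [0.5545, -0.1592, 0.053]
tcp_rot: [-0.0, 0.655, 0.756, -0.0]
wrist_force: [-1.9, -0.3, -1.2]
opening: 0.0231
```

```bash
python3 st.py
```

```text
t 23.7 pos mm [554.48, -159.22, 53.02] ang 0.02 TCPuv [-7.92, 18.8] F [-1.95, -0.33, -1.15] Fuv [-1.97, -0.05] open 23.11 corr deg [0.04, -0.04, 0.0] tq [-0.06, 0.22, 0.06]
```

Request:
send_rows(
  deltas=[
    [[15,0.6,0.1,0,0,0,0],[15,0.6,0.1,0,0,0,0]],
  ],
)

```text
time_s: 23.87
eef_pos: [0.5546, -0.1592, 0.0529]
tcp_rot: [-0.0, 0.655, 0.756, -0.001]
wrist_force: [-2.9, -0.0, -0.7]
opening: 0.0229
```

```bash
python3 st.py;python3 - <<'E'
from bd import *
im=wr('w15.png');cv2.imwrite('pics/w15b.png',cv2.resize(im['color'][90:250,280:512],(800,552),interpolation=cv2.INTER_CUBIC))
E
python3 st.py
```

```text
t 23.87 pos mm [554.61, -159.18, 52.9] ang 0.03 TCPuv [-7.79, 18.82] F [-2.93, -0.02, -0.7] Fuv [-2.91, 0.4] open 22.92 corr deg [0.04, -0.11, 0.0] tq [-0.11, 0.38, 0.08]
23.8667 [ 0.55460976 -0.15917859  0.05289897] [-2.93292954 -0.02232593 -0.6983803 ]
t 23.92 pos mm [554.6, -159.18, 52.89] ang 0.03 TCPuv [-7.79, 18.82] F [-2.38, 0.03, -1.06] Fuv [-2.35, 0.37] open 22.68 corr deg [0.04, -0.11, 0.0] tq [-0.12, 0.5, 0.09]
```

View pics/w15b.png

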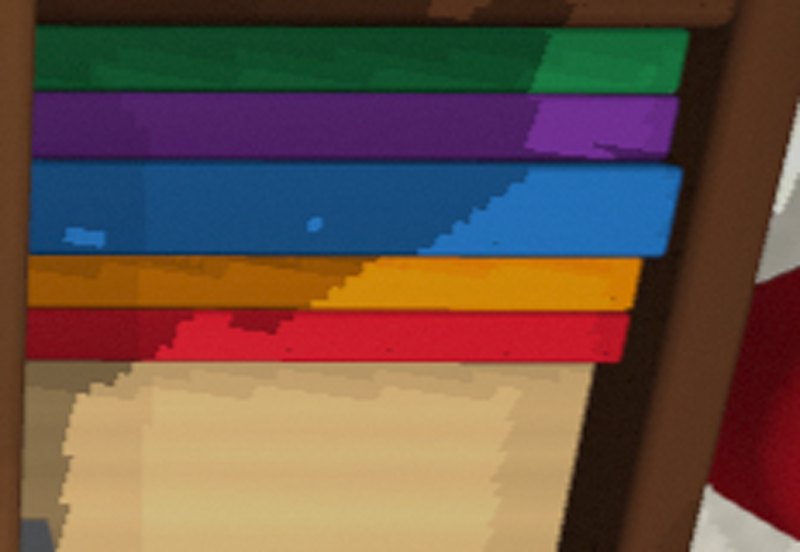

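Request:
send_rows(
  deltas=[
    [[15,-2.5,-0.4,0,0,0,0],[15,-5,-0.7,0,0,0,0],[15,-5.3,2,0,0,0,0],[15,-5.8,5,0,0,0,0],[15,-6,6.3,0,0,0,0],[15,-6,6.3,0,0,0,0],[15,-6,6.3,0,0,0,0]],
  ],
)

```text
time_s: 24.5
eef_pos: [0.5487, -0.1526, 0.053]
tcp_rot: [-0.0, 0.654, 0.756, -0.001]
wrist_force: [0.2, -0.2, -0.9]
opening: 0.0224
```

```bash
python3 st.py
```

```text
t 24.5 pos mm [548.75, -152.64, 52.97] ang 0.05 TCPuv [-12.66, 26.13] F [0.21, -0.22, -0.87] Fuv [0.17, -0.24] open 22.37 corr deg [0.04, -0.09, 0.0] tq [-0.02, -0.01, -0.04]
```

Request:
send_rows(
  deltas=[
    [[15,0.6,0.1,0,0,0,0],[15,1.2,0.2,0,0,0,0],[15,1.8,0.3,0,0,0,0],[15,2.4,0.4,0,0,0,0],[15,3,0.4,0,0,0,0],[15,3.5,0.5,0,0,0,0],[15,3.5,0.5,0,0,0,0]],
  ],
)

```text
time_s: 25.08
eef_pos: [0.5524, -0.1522, 0.053]
tcp_rot: [-0.0, 0.654, 0.756, -0.001]
wrist_force: [-0.9, -0.4, -1.9]
opening: 0.023
```

```bash
python3 st.py
```

```text
t 25.08 pos mm [552.4, -152.18, 52.98] ang 0.05 TCPuv [-8.98, 26.07] F [-0.86, -0.41, -1.9] Fuv [-0.91, -0.28] open 22.98 corr deg [0.05, -0.08, 0.0] tq [-0.01, -0.0, 0.04]
```

Request:
send_rows(
  deltas=[
    [[15,0.5,0.1,0,0,0,0],[15,0.5,0.1,0,0,0,0]],
  ],
)

```text
time_s: 25.25
eef_pos: [0.553, -0.1521, 0.053]
tcp_rot: [-0.0, 0.654, 0.756, -0.001]
wrist_force: [0.9, 0.8, -1.2]
opening: 0.0231
```

```bash
python3 st.py
```

```text
t 25.25 pos mm [553.01, -152.08, 53.0] ang 0.05 TCPuv [-8.36, 26.07] F [0.94, 0.8, -1.2] Fuv [1.05, 0.66] open 23.12 corr deg [0.05, -0.07, 0.0] tq [0.06, -0.04, 0.01]
```

Request:
send_rows(
  deltas=[
    [[15,0.5,0.1,0,0,0,0],[15,0.5,0.1,0,0,0,0]],
  ],
)

```text
time_s: 25.42
eef_pos: [0.5534, -0.152, 0.0529]
tcp_rot: [-0.0, 0.654, 0.756, -0.001]
wrist_force: [0.0, 0.2, -0.6]
opening: 0.0228
```

```bash
python3 st.py
```

```text
t 25.42 pos mm [553.43, -151.98, 52.95] ang 0.06 TCPuv [-7.93, 26.11] F [0.05, 0.17, -0.6] Fuv [0.07, 0.16] open 22.78 corr deg [0.05, -0.09, 0.0] tq [0.04, 0.03, -0.02]
```

Request:
send_rows(
  deltas=[
    [[15,0.5,0.1,0,0,0,0],[15,0.5,0.1,0,0,0,0]],
  ],
)

```text
time_s: 25.58
eef_pos: [0.5535, -0.1519, 0.0528]
tcp_rot: [-0.001, 0.654, 0.756, -0.001]
wrist_force: [-0.4, -0.6, -1.4]
opening: 0.0231
```

```bash
python3 st.py
```

```text
t 25.58 pos mm [553.55, -151.88, 52.81] ang 0.07 TCPuv [-7.8, 26.19] F [-0.4, -0.57, -1.37] Fuv [-0.48, -0.51] open 23.06 corr deg [0.05, -0.15, 0.0] tq [-0.09, 0.23, 0.06]
```

Request:
send_rows(
  deltas=[
    [[15,0.5,0.1,0,0,0,0],[15,0.5,0.1,0,0,0,0]],
  ],
)

```text
time_s: 25.75
eef_pos: [0.5536, -0.1518, 0.0527]
tcp_rot: [-0.001, 0.654, 0.756, -0.002]
wrist_force: [-1.8, -0.0, -1.4]
opening: 0.0233
```

Request:
send_rows(
  deltas=[
    [[15,-3,-0.4,0,0,0,0],[15,-8,-1.2,0,0,0,0],[15,-12,-1.7,20,0,0,0],[15,-20,-3,50,0,0,0],[15,-30,-4.5,60,0,0,0],[15,-40,-6,60,0,0,0],[15,-40,-6,60,0,0,0],[15,-40,-6,60,0,0,0]],
  ],
)

```text
time_s: 26.42
eef_pos: [0.5123, -0.1574, 0.1116]
tcp_rot: [-0.002, 0.655, 0.756, -0.002]
wrist_force: [-0.0, 0.7, -1.3]
opening: 0.023
```

```bash
python3 st.py;python3 - <<'E'
from bd import *
im=wr('w16.png');cv2.imwrite('pics/w16b.png',cv2.resize(im['color'][80:230,260:480],(800,545),interpolation=cv2.INTER_CUBIC))
sticks(im,.143,np.array([.565,-.1767]))
im=snap('scene','a2.png');cv2.imwrite('pics/a2b.png',cv2.resize(im['color'][230:350,140:300],(800,600),interpolation=cv2.INTER_CUBIC))
E
python3 st.py
```

```text
t 26.42 pos mm [512.26, -157.35, 111.56] ang 0.04 TCPuv [-49.44, 26.67] F [-0.03, 0.66, -1.34] Fuv [0.06, 0.65] open 23.0 corr deg [-0.02, -0.31, -0.0] tq [0.06, -0.06, 0.01]
26.4167 [ 0.5122634  -0.15735152  0.11155541] [-0.0293505   0.65540367 -1.34141462]
green 2113 c [48.6 91.2] ang -0.2 LxW 109.3 8.7 W2 8.9 u -5.5 103.8 v 87.0 95.7
violet 2199 c [49.6 81.7] ang -0.5 LxW 109.6 9.6 W2 9.6 u -5.4 104.2 v 76.8 86.4
blue 3233 c [50.5 69.5] ang -0.3 LxW 112.5 14.6 W2 14.5 u -5.5 107.0 v 61.9 76.8
orange 1707 c [49.  57.7] ang -0.4 LxW 109.7 9.3 W2 8.4 u -5.4 104.2 v 53.7 63.2
red 1685 c [49.6 49.1] ang -0.4 LxW 109.9 8.8 W2 8.4 u -6.2 103.7 v 44.1 53.7
t 26.52 pos mm [512.81, -157.33, 111.28] ang 0.06 TCPuv [-48.9, 26.61] F [-0.03, 0.46, -2.05] Fuv [0.04, 0.46] open 23.11 corr deg [-0.03, -0.32, -0.0] tq [0.04, -0.01, 0.0]
```

View pics/w16b.png

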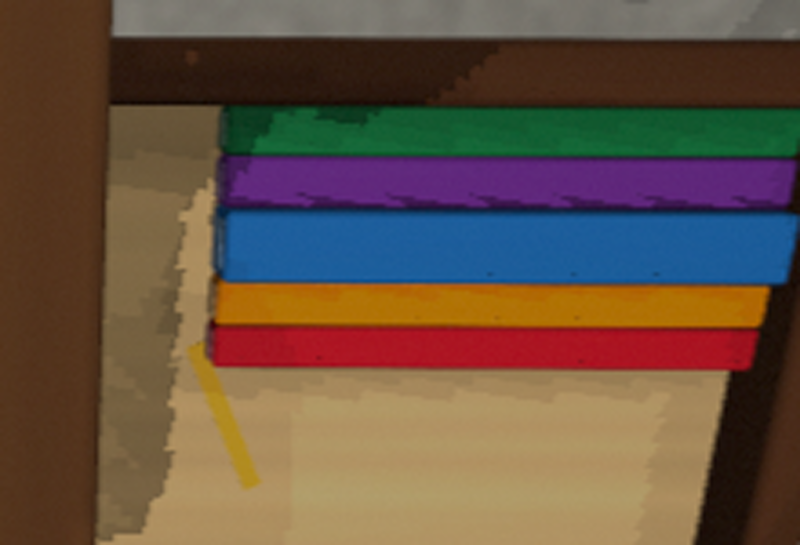

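View pics/a2b.png

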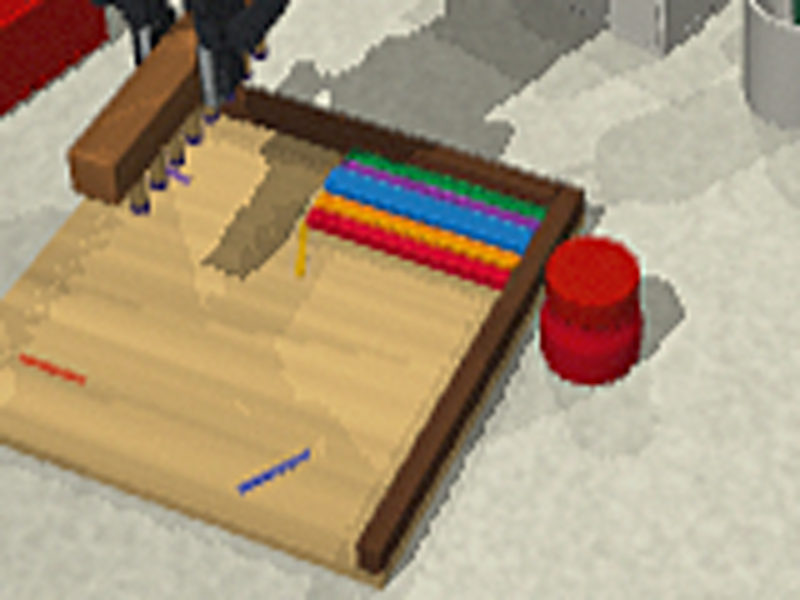

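The row is flush: near ends lie at u −5.4 to −6.2 and there are no visible gaps. I'll do one last gentle side close to make sure the end pushes opened nothing.

Request:
send_rows(
  deltas=[
    [[15,6,1,3,0,0,-7],[15,12,2,3,0,0,-14],[15,18,3,3,0,0,-21],[15,24,4,3,0,0,-28],[15,30,5,3,0,0,-35],[15,36,6,3,0,0,-42],[15,42,7,3,0,0,-49],[15,48,8,3,0,0,-56],[15,54,9,3,0,0,-63],[15,60,10,3,0,0,-70],[15,66,11,3,0,0,-77],[15,66,11,3,0,0,-84]],
  ],
)

```text
time_s: 27.52
eef_pos: [0.5797, -0.1458, 0.1128]
tcp_rot: [-0.003, 0.993, 0.121, -0.0]
wrist_force: [-0.1, -0.4, -1.2]
opening: 0.0229
```

Request:
send_rows(
  deltas=[
    [[15,0,0,0,0,0,-6],[15,0,0,0,0,0,-6],[15,0,0,0,0,0,-6]],
  ],
)

```text
time_s: 27.77
eef_pos: [0.5792, -0.1454, 0.1115]
tcp_rot: [-0.004, 0.997, 0.071, -0.001]
wrist_force: [0.3, 0.4, -1.7]
opening: 0.0229
```

```bash
python3 st.py
```

```text
t 27.77 pos mm [579.24, -145.42, 111.46] ang -90.07 TCPuv [18.55, 28.94] F [0.33, 0.41, -1.68] Fuv [0.39, 0.36] open 22.93 corr deg [-0.43, -0.12, -0.0] tq [-0.02, 0.01, 0.01]
```

Request:
send_rows(
  deltas=[
    [[15,0.3,-2,-30,-0.4,-0.1,0.1],[15,0.3,-2,-47,-0.4,-0.1,0.1],[15,0.3,-2,-55,-0.4,-0.1,0.1],[15,0.3,-2,-58,-0.4,-0.1,0.1],[15,0,0,-58,-0.4,-0.1,0.1],[15,-0.3,2,-58,-0.4,-0.1,0.1],[15,-0.6,4,-58,-0.4,-0.1,0.1],[15,-0.9,6,-58,-0.4,-0.1,0.1],[15,-1.1,8,-58,-0.4,-0.1,0.1],[15,-1.1,8,-58,-0.4,-0.1,0.1]],
  ],
)

```text
time_s: 28.6
eef_pos: [0.5785, -0.137, 0.0542]
tcp_rot: [-0.0, 0.997, 0.072, 0.0]
wrist_force: [0.1, -1.6, -1.4]
opening: 0.0232
```

```bash
python3 st.py
```

```text
t 28.6 pos mm [578.46, -136.99, 54.17] ang -89.93 TCPuv [18.98, 37.38] F [0.06, -1.59, -1.39] Fuv [-0.17, -1.58] open 23.15 corr deg [-0.01, 0.03, 0.0] tq [-0.0, -0.03, 0.01]
```

Request:
send_rows(
  deltas=[
    [[15,-0.1,0.5,0,0,0,0],[15,-0.2,1,0,0,0,0],[15,-0.2,1,0,0,0,0]],
  ],
)

```text
time_s: 28.85
eef_pos: [0.5784, -0.1359, 0.0544]
tcp_rot: [-0.0, 0.997, 0.072, 0.0]
wrist_force: [-1.7, -0.6, -1.5]
opening: 0.0232
```

```bash
python3 st.py
```

```text
t 28.85 pos mm [578.36, -135.94, 54.36] ang -89.92 TCPuv [19.03, 38.44] F [-1.66, -0.59, -1.49] Fuv [-1.73, -0.35] open 23.23 corr deg [-0.01, 0.05, 0.0] tq [0.04, 0.04, -0.01]
```

Request:
send_rows(
  deltas=[
    [[15,-0.1,0.6,0,0,0,0],[15,-0.1,0.6,0,0,0,0]],
  ],
)

```text
time_s: 29.02
eef_pos: [0.5783, -0.1353, 0.0544]
tcp_rot: [-0.0, 0.997, 0.072, 0.0]
wrist_force: [-0.5, -0.1, -1.6]
opening: 0.0231
```

```bash
python3 st.py
```

```text
t 29.02 pos mm [578.27, -135.29, 54.36] ang -89.93 TCPuv [19.03, 39.1] F [-0.46, -0.15, -1.64] Fuv [-0.47, -0.08] open 23.14 corr deg [-0.01, 0.05, 0.0] tq [-0.01, 0.05, 0.03]
```

Request:
send_rows(
  deltas=[
    [[15,-0.1,0.5,0,0,0,0],[15,-0.1,0.5,0,0,0,0]],
  ],
)

```text
time_s: 29.18
eef_pos: [0.5782, -0.1349, 0.0544]
tcp_rot: [0.0, 0.997, 0.072, 0.0]
wrist_force: [-0.6, -1.0, -1.7]
opening: 0.0232
```

```bash
python3 st.py
```

```text
t 29.18 pos mm [578.2, -134.89, 54.37] ang -89.93 TCPuv [19.02, 39.5] F [-0.56, -1.04, -1.66] Fuv [-0.71, -0.95] open 23.25 corr deg [0.0, 0.06, 0.0] tq [-0.05, 0.06, -0.05]
```

Request:
send_rows(
  deltas=[
    [[15,-0.1,0.5,0,0,0,0],[15,-0.1,0.5,0,0,0,0]],
  ],
)

```text
time_s: 29.35
eef_pos: [0.5782, -0.1347, 0.0544]
tcp_rot: [0.0, 0.997, 0.072, 0.001]
wrist_force: [0.9, -1.4, -1.6]
opening: 0.0231
```

```bash
python3 st.py
```

```text
t 29.35 pos mm [578.16, -134.73, 54.38] ang -89.93 TCPuv [19.0, 39.67] F [0.87, -1.42, -1.62] Fuv [0.66, -1.53] open 23.07 corr deg [0.04, 0.07, 0.0] tq [-0.22, 0.02, -0.07]
```

Request:
send_rows(
  deltas=[
    [[15,-0.1,0.6,0,0,0,0],[15,-0.1,0.6,0,0,0,0]],
  ],
)

```text
time_s: 29.52
eef_pos: [0.5781, -0.1346, 0.0544]
tcp_rot: [0.001, 0.997, 0.072, 0.001]
wrist_force: [0.7, -3.0, -1.7]
opening: 0.0232
```

Request:
send_rows(
  deltas=[
    [[15,0.5,-4,0,0,0,0],[15,1.3,-9,0,0,0,0],[15,1.6,-11,20,0,0,0],[15,3,-20,50,0,0,0],[15,4.5,-32,80,0,0,0],[15,6,-45,100,0,0,0],[15,6,-45,100,0,0,0],[15,6,-45,100,0,0,0],[15,6,-45,100,0,0,0]],
  ],
)

```text
time_s: 30.27
eef_pos: [0.583, -0.1788, 0.1528]
tcp_rot: [-0.0, 0.997, 0.072, -0.001]
wrist_force: [-0.5, 0.8, -1.9]
opening: 0.023
```

```bash
python3 st.py;python3 - <<'E'
from bd import *
im=wr('w17.png');cv2.imwrite('pics/w17b.png',cv2.resize(im['color'][40:260,90:300],(764,600) if 0 else (573,600),interpolation=cv2.INTER_CUBIC))
sticks(im,.143,np.array([.565,-.1767]))
E
python3 st.py
```

```text
t 30.27 pos mm [582.96, -178.82, 152.83] ang -89.96 TCPuv [17.48, -4.66] F [-0.53, 0.77, -1.89] Fuv [-0.41, 0.84] open 23.04 corr deg [-0.03, -0.08, -0.0] tq [-0.02, 0.04, 0.03]
30.2667 [ 0.58296295 -0.17881693  0.15283432] [-0.52564448  0.77171189 -1.8930723 ]
green 1381 c [54.4 90.5] ang -0.2 LxW 107.8 9.0 W2 9.0 u -2.7 105.0 v 85.9 95.1
violet 1298 c [54.4 81.4] ang -0.2 LxW 107.8 8.4 W2 8.5 u -2.7 105.0 v 77.1 85.8
blue 2300 c [53.7 69.7] ang -0.2 LxW 109.7 14.8 W2 14.8 u -4.6 105.0 v 62.1 77.2
orange 1360 c [54.1 57. ] ang -0.2 LxW 108.5 9.2 W2 9.1 u -2.7 105.7 v 52.3 61.7
red 1430 c [54.6 47.3] ang -0.2 LxW 107.7 9.4 W2 9.3 u -2.7 105.0 v 42.5 52.2
t 30.32 pos mm [582.47, -178.36, 152.04] ang -89.93 TCPuv [17.06, -4.13] F [-0.74, 0.43, -1.68] Fuv [-0.67, 0.54] open 22.94 corr deg [-0.06, -0.16, -0.0] tq [0.0, 0.02, 0.02]
```

View pics/w17b.png

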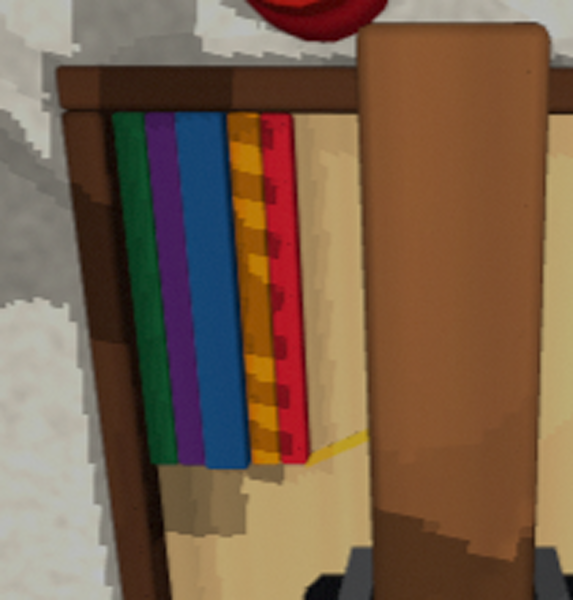

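The row is right: all five near ends are aligned, the far ends are at the end rail, and widths run contiguously from v=42.5 to 95.1. Now the rake goes back.

Request:
send_rows(
  deltas=[
    [[15,2,25,20,0,0,7],[15,4,52,40,0,0,14],[15,6,80,45,0,0,21],[15,8,110,45,0,0,28],[15,10,140,45,0,0,35],[15,12,170,45,0,0,42],[15,14,200,45,0,0,49],[15,16,230,45,0,0,56],[15,18,260,45,0,0,63],[15,20,290,45,0,0,70],[15,22,312,45,0,0,77],[15,24,327,45,0,0,77.3]],
  ],
)

```text
time_s: 31.32
eef_pos: [0.6043, 0.1517, 0.1942]
tcp_rot: [-0.002, 0.732, 0.681, -0.003]
wrist_force: [0.2, -0.0, -1.7]
opening: 0.0226
```

Request:
send_rows(
  deltas=[
    [[15,0,0,-15,0,0,0],[15,0,0,-35,0,0,0],[15,0,0,-35,0,0,0],[15,0,0,-35,0,0,0]],
  ],
)

```text
time_s: 31.65
eef_pos: [0.602, 0.1515, 0.1562]
tcp_rot: [-0.003, 0.733, 0.68, -0.006]
wrist_force: [0.4, 0.3, -1.3]
opening: 0.0227
```

```bash
python3 st.py;python3 - <<'E'
from bd import *
im=wr('w18.png');cv2.imwrite('pics/w18b.png',cv2.resize(im['color'],(800,600),interpolation=cv2.INTER_CUBIC))
E
python3 st.py
```

```text
t 31.65 pos mm [601.96, 151.54, 156.2] ang -12.43 TCPuv [83.36, 319.62] F [0.36, 0.27, -1.29] Fuv [0.39, 0.22] open 22.71 corr deg [0.17, -0.77, 0.0] tq [0.0, -0.04, -0.01]
31.65 [0.60196037 0.15154253 0.15620291] [ 0.35637559  0.26911386 -1.28701038]
t 31.7 pos mm [603.43, 151.44, 158.03] ang -12.43 TCPuv [84.8, 319.32] F [0.1, 0.81, -0.31] Fuv [0.21, 0.79] open 22.73 corr deg [0.15, -0.55, 0.0] tq [0.0, -0.01, -0.02]
```

View pics/w18b.png

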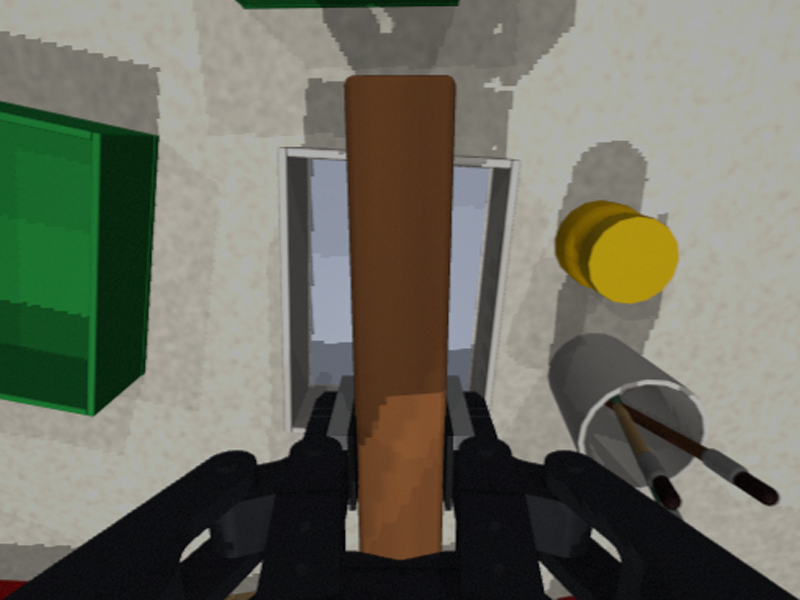

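Request:
send_rows(
  deltas=[
    [[15,1.5,-1.5,-20,0.2,-0.5,-0.2],[15,3.3,-2.9,-38,0.2,-0.5,-0.2],[15,3.3,-2.9,-48,0.2,-0.5,-0.2],[15,3.3,-2.9,-48,0.2,-0.5,-0.2],[15,3.3,-2.9,-48,0.2,-0.5,-0.2]],
  ],
)

```text
time_s: 32.12
eef_pos: [0.6068, 0.1483, 0.1103]
tcp_rot: [-0.001, 0.734, 0.679, -0.0]
wrist_force: [-0.3, -0.1, -1.6]
opening: 0.0232
```

```bash
python3 st.py
```

```text
t 32.12 pos mm [606.83, 148.28, 110.31] ang -12.68 TCPuv [87.71, 315.71] F [-0.25, -0.12, -1.61] Fuv [-0.27, -0.09] open 23.24 corr deg [-0.05, -0.07, -0.0] tq [-0.05, -0.04, 0.02]
```

Lined up to within 0.3 mm of the grasp pose. Lowering onto the rim.

Request:
send_rows(
  deltas=[
    [[15,0,0,-15,0,0,0],[15,0,0,-28,0,0,0],[15,0,0,-36,0,0,0],[15,0,0,-41,0,0,0],[15,0,0,-44,0,0,0],[15,0,0,-46,0,0,0],[15,0,0,-46.5,0,0,0],[15,0,0,-46.5,0,0,0]],
  ],
)

```text
time_s: 32.78
eef_pos: [0.6071, 0.1484, 0.0641]
tcp_rot: [-0.001, 0.734, 0.679, 0.0]
wrist_force: [0.4, -0.4, -1.7]
opening: 0.023
```

```bash
python3 st.py
```

```text
t 32.78 pos mm [607.11, 148.37, 64.11] ang -12.68 TCPuv [88.0, 315.75] F [0.43, -0.37, -1.7] Fuv [0.37, -0.43] open 23.01 corr deg [-0.06, -0.04, -0.0] tq [-0.03, -0.03, -0.01]
```

Request:
send_rows(
  deltas=[
    [[15,0,0,-0.7,0,0,0],[15,0,0,-1.2,0,0,0],[15,0,0,-1.7,0,0,0],[15,0,0,-1.7,0,0,0]],
  ],
)

```text
time_s: 33.12
eef_pos: [0.6072, 0.1484, 0.0626]
tcp_rot: [-0.001, 0.734, 0.679, 0.0]
wrist_force: [0.4, 1.3, -1.5]
opening: 0.023
```

```bash
python3 st.py
```

```text
t 33.12 pos mm [607.21, 148.38, 62.56] ang -12.68 TCPuv [88.11, 315.74] F [0.42, 1.26, -1.54] Fuv [0.6, 1.19] open 22.99 corr deg [-0.06, -0.02, -0.0] tq [-0.08, -0.02, -0.01]
```

Request:
send_rows(
  deltas=[
    [[15,0,0,-0.6,0,0,0],[15,0,0,-0.6,0,0,0]],
  ],
)

```text
time_s: 33.28
eef_pos: [0.6073, 0.1484, 0.0624]
tcp_rot: [-0.0, 0.734, 0.679, 0.0]
wrist_force: [-1.3, -0.4, 1.4]
opening: 0.0231
```

```bash
python3 st.py
```

```text
t 33.28 pos mm [607.27, 148.37, 62.4] ang -12.68 TCPuv [88.17, 315.73] F [-1.26, -0.41, 1.39] Fuv [-1.31, -0.23] open 23.1 corr deg [-0.05, -0.02, -0.0] tq [-0.18, 0.3, -0.04]
```

Request:
send_rows(
  deltas=[
    [[15,0,0,-0.5,0,0,0],[15,0,0,-0.5,0,0,0]],
  ],
)

```text
time_s: 33.45
eef_pos: [0.6073, 0.1484, 0.0624]
tcp_rot: [-0.0, 0.734, 0.679, 0.0]
wrist_force: [-1.4, -0.2, 3.1]
opening: 0.0233
```

```bash
python3 st.py
```

```text
t 33.45 pos mm [607.29, 148.4, 62.38] ang -12.68 TCPuv [88.19, 315.75] F [-1.4, -0.15, 3.06] Fuv [-1.41, 0.05] open 23.35 corr deg [-0.05, -0.02, -0.0] tq [-0.2, 0.4, -0.04]
```

The rake is seated: Fz rose from −1.5 to +3 N at the original height. I'll release and lift away.

Request:
send_rows(
  deltas=[
    [[26,0,0,0,0,0,0],[30,0,0,0,0,0,0],[40,0,0,0,0,0,0],[50,0,0,0,0,0,0],[50,0,0,0,0,0,0],[50,0,0,0,0,0,0]],
  ],
)

```text
time_s: 33.95
eef_pos: [0.6073, 0.1484, 0.0623]
tcp_rot: [-0.0, 0.734, 0.679, 0.0]
wrist_force: [0.0, 0.5, 0.7]
opening: 0.0501
```

Request:
send_rows(
  deltas=[
    [[50,0,0,10,0,0,0],[50,0,0,30,0,0,0],[50,0,0,60,0,0,0],[50,0,0,95,0,0,0],[50,0,0,130,0,0,0],[50,-15,0,155,0,0,0],[50,-30,0,160,0,0,0],[50,-30,0,160,0,0,0],[50,-30,0,160,0,0,0]],
  ],
)

```text
time_s: 34.7
eef_pos: [0.5774, 0.1485, 0.2235]
tcp_rot: [0.0, 0.734, 0.679, 0.001]
wrist_force: [1.2, -0.6, -1.2]
opening: 0.0499
```

```bash
python3 st.py;python3 - <<'E'
from bd import *
im=wr('w19.png');a=cv2.resize(im['color'],(400,300))
sc=snap('scene','a3.png'); sd=snap('side','s4.png'); b=cv2.resize(sc['color'][170:350,110:350],(400,300),interpolation=cv2.INTER_CUBIC); c=cv2.resize(sd['color'][110:230,190:350],(400,300),interpolation=cv2.INTER_CUBIC)
cv2.imwrite('pics/fin.png',np.vstack([np.hstack([a,b]),np.hstack([c,c*0])]))
cv2.imwrite('pics/fin2.png',cv2.resize(sc['color'][235:325,165:285],(800,600),interpolation=cv2.INTER_CUBIC))
sticks(sc,.143,np.array([.565,-.1767]))
E
python3 st.py
```

```text
t 34.7 pos mm [577.36, 148.51, 223.46] ang -12.66 TCPuv [58.58, 320.13] F [1.16, -0.58, -1.15] Fuv [1.07, -0.74] open 49.88 corr deg [-0.06, 0.1, 0.0] tq [0.02, -0.0, 0.0]
34.7 [0.57735682 0.14850655 0.22346499] [ 1.16157741 -0.58052271 -1.15096656]
green 99 c [51.2 89.8] ang -0.1 LxW 105.6 7.8 W2 7.9 u -1.5 104.1 v 85.9 93.8
violet 62 c [53.7 81.8] ang -0.1 LxW 104.3 5.1 W2 4.9 u 0.1 104.4 v 79.4 84.6
blue 232 c [51.2 70.2] ang -0.2 LxW 107.7 17.4 W2 17.5 u -3.6 104.1 v 61.6 79.1
orange 109 c [54.9 55.4] ang -0.7 LxW 104.7 8.9 W2 10.1 u -0.3 104.4 v 50.2 59.9
red 165 c [53.7 42.6] ang -0.1 LxW 105.8 11.5 W2 11.8 u -0.8 105.1 v 36.9 48.6
t 34.85 pos mm [576.98, 148.2, 220.9] ang -12.69 TCPuv [58.16, 319.87] F [-0.8, 0.71, -0.42] Fuv [-0.69, 0.82] open 50.14 corr deg [-0.03, -0.14, -0.0] tq [-0.01, -0.05, -0.01]
```

View pics/fin.png

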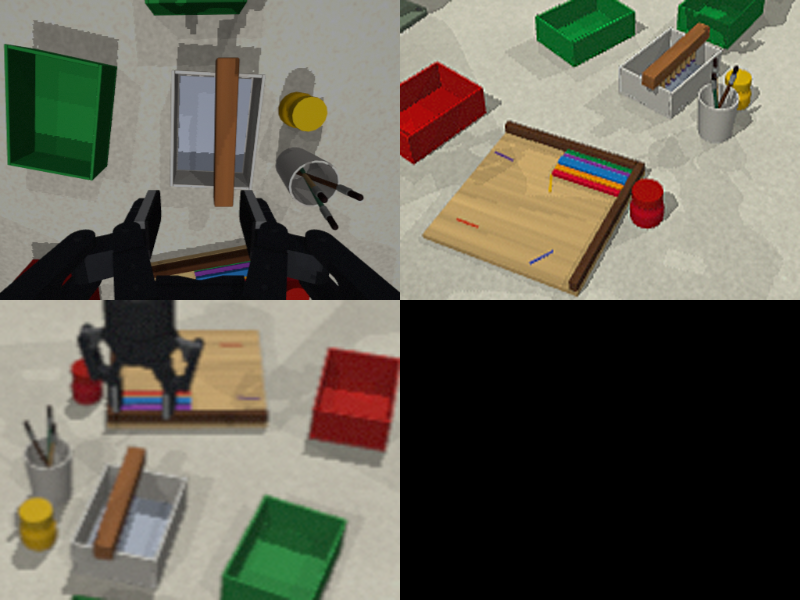

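View pics/fin2.png

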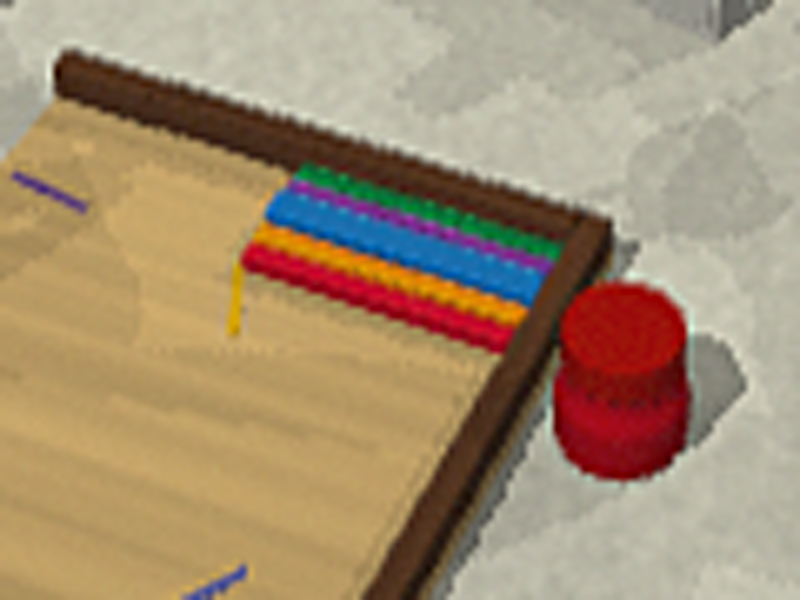

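The final pictures show the rake across the white tub as it was. The five sticks lie closed up in the corner against both rails, and the jars and pot are where they stood. I'll hand it in.

```bash
python3 -c "
from cell import bot
print(bot.sign_off(), bot.state()['time_s'])"
```

```text
the job is handed in; nothing more can be done
the job is handed in; nothing more can be done
```

I combed the five sticks into the corner of the board with the rake's pegs, laid the rake back across the white tub, let go and handed the job in. The last reading was 34.85 s of the 72 s allowed.

- **How it went:** I swept the sticks towards the side rail, pushed their ends to the end rail, then closed the row sideways. Orange and red then looked about 1 mm short of the end rail. I repeated the end push at two peg positions and did one more side close.
- **Forces:** both side closes stalled at the same place, about 2 to 3 N. The end pushes stalled at up to about 2.9 N. These are wrist readings with about 1 N of noise, taken between steps, so brief peaks could have been missed.
- **Row:** the last close wrist picture, taken before the rake went back, shows the sticks side by side from v = 42.5 to 95.1 mm (side rail at 95). Their far ends read 105.0 to 105.7 mm (end rail at 105), with no visible gaps and no tilt beyond about 0.2°.
- **Rake:** it was set down within about 1 mm and 0.1° of where I gripped it and seated at its original height. The gripper is clear above it.
- **Jars, pot and look-alike tubs:** in the final pictures they appear where they stood; I judged this by eye only.
- **Less certain:** the final scene-camera stick figures are coarser, with each stick only a few pixels wide. They agree to a few millimetres, except red's outer edge, which reads about 6 mm farther out than in the wrist picture. One wrist view before the last close showed red's end about 0.7 mm behind; the last one did not.

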